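Clamp a sample pot on the shaker until the torque knob clicks

ROBOT

A 6-joint arm with a two-finger parallel gripper is mounted at the origin on a cart in front of the work surface, level with it; the furniture and walls round the work are solid. World frame = base frame: x ahead of the robot, y to its left, z up, the work surface at z = 0. Lengths are in m, angles in rad, forces in N, time in s.
With the tool pointing down it reaches from about 0.35 to 0.85 m from the base axis. Payload 8.1 kg.
Tool frame: the origin (TCP) lies midway between the tips of the shut fingers; the grasp point (between the pads) lies 19 mm behind it; y points along the fingers, x is the direction in which the jaws open and shut, and the axes are right-handed (so a half turn about y gives the same grasp; the last joint's range is limited). The gripper opens to 93 mm and grips with 3 to 60 N. Pads are 15 mm wide; open, the fingers measure 128 mm over their backs; the gripper's body (75 mm by 188 mm) begins 65 mm behind the grasp point.
Start: joints at [-1.41, 0.13, 1.488, -0, 1.523, -0.085], TCP at [0.146, -0.582, 0.219] pointing down, gripper open.
Joint ranges: [-2.96, 2.96], [-0.89, 2.26], [0.02, 2.5], [-1.34, 4.48], [0, 2.73], [-2.66, 2.66]. Speed limits (rad/s): [2.39, 2.39, 2.79, 3.14, 3.14, 3.14].

INTERFACE

Orientations are given as a unit quaternion [x, y, z, w].
In Python, from bench import monitor, viewer, robot gives the robot as it stands.
- The arm moves only by the shell command python3 -m handwheel 'ROWS' [OPENING] [FORCE]. ROWS is JSON, a list of rows, each an object of numbers: "tx", "ty", "tz": the shift along the world's x, y, z in mm; "wx", "wy", "wz": the turn, a rotation vector about the world's x, y, z in degrees. A call has exactly 8 rows; each row is the pose to reach, as a shift and turn from the pose commanded when the call began; what a row does not reach only later rows make up. A row lasts 1/8 s, in which the tool goes at most 62.5 mm and 10.7 degrees, less where a joint would pass 70% of its speed; a pose out of reach is approached as far as the arm can. A call with a gripper value outside its range is refused whole. OPENING is the finger opening in mm, from 0 to 93, set as the call begins (- or left out, the last holds). The fingers move at their own pace and stop on an object; FORCE is the grip in N (left out, the last holds). Time passes only in rows, so rows that repeat a pose let the fingers close, or fill a call up. It gives the time, the measured TCP pose, the force and the opening at its end, in the units of the state.
- monitor.observe(): the state, without advancing time (a new reading comes with each control period).
- viewer.snapshot(name): name is "scene" or "top" or "wrist"; returns a dict with "image" (420x560x3 uint8, blue, green, red), "vertical_fov" (degrees; the focal length in pixels is half the picture's height over the tangent of half this angle, whatever the lens; pixels are square), "cx", "cy" (the principal point, pixels), "position" and "rotation" of the camera in the world; the wrist camera has in their place "mount" (4x4, takes a point from camera to tool coordinates, whose origin is the TCP and whose axes are the tool frame's). Camera axes: x right, y down, z forward; pixel columns grow to the right and rows downward; lengths in m; the calibration is good to about 2 mm. A picture is of the moment at which its call begins: read the wrist's pose just before it. There is no depth.
- robot.finish_job(): hands the job in, once; it reports no verdict.
Trained networks look in the newest picture that a camera, given by its name, has taken for a name from the list of things; names that differ only in an ending like _2 or _b are one class to them, and where a whole thing is asked for, a point or a joint stands for the part that bears it (a point fixed in the world has none). Each returns a list of dicts, best first, with "conf" (0 to 1); they miss things now and then, are a little off and sometimes report something else, mostly with a low value. They report only what shows in the picture. A call takes as long as a camera call. They do not tell look-alikes from the thing itself.
- viewer.boxes_of(name, camera): "pixel" ([column, row] in pixels, amid what is visible of it).
- viewer.place_of(name, camera): "pixel" ([column, row] in pixels: a listed point, or the origin of a listed thing).
The state is a dict: "t": time; "joints": joint angles; "joint_vel": joint speeds; "effort": joint torques, N m; "tool_pos": TCP position; "ee_rot": TCP orientation; "force": force on the tool from outside, world axes, zero at the start; "ft_torque": the same for the moment, N m; "grip_width": finger opening in m.
Only numpy, scipy, OpenCV 4.12 (cv2) and the standard library are available. Lean on these libraries where they do the work, as an engineer would, in place of code of your own. Each camera call takes 0.05 s, during which the arm holds its last target.

TASK

Lift the white sample pot with the blue cap straight up out of its light orange stand, so that the stand stays standing where it is, set the pot upright on the shaker's black platform between the red jaw and the V-shaped aluminium jaw, and let go of it. Then turn the shaker's black knob clockwise until the pot is clamped and the knob's slip clutch clicks: stop after the first or second click (a third click wears the clutch), let go of the knob and leave the other things alone.

Things in the scene. Friction and masses are not known exactly. Their poses are not given: they have to be found in the camera images.
- pot_center (a point): centre (half-way up) of the white sample pot with the blue screw cap, 32 mm diameter, 58 mm tall; loose, about 40 g; z is its upright axis. At the start it stands in the cup of the orange stand
- stand: free-standing light orange plastic stand, about 45 g: a 68 mm round foot, a slim stem and on top a round cup. Origin at the centre of its underside, z up. The cup's inner floor is 40 mm above the bench, its rim (43 mm outside diameter, 36 mm inside) 54 mm above the bench, so the pot sits 14 mm deep with 2 mm play all round
- shaker: fixed bench shaker, 150 x 270 mm, white base; origin at the centre of its underside, on the bench; its y axis runs along its length, from the knob end to the pot end. A blue gear housing (top 60 mm above the bench, 100 x 100 mm) stands at the -y end, a black rubber platform (top 40 mm above the bench) at the +y end
- nest (a point): on the platform's surface, 40 mm above the bench: where the centre of the pot's foot stands when the pot is pushed fully into the fixed aluminium V jaw; axes as the shaker's (y points into the V). Both jaws are 14 mm high. Set the pot down midway in the gap, 6 to 9 mm short of this point (towards -y); the moving jaw pushes it into the V
- jaw_pad (a point): centre of the red face of the moving jaw, 7 mm above the platform, 30 mm wide; axes as the shaker's. The jaw slides along +y towards the V when the knob is turned clockwise; it stands open at the start, 28 to 35 mm from the nest point, and clamps the pot when it is 16 mm from it. It stays where it is left (self-locking)
- knob_axis (a point): fixed point on the knob's upright axis at the height to grip it, 92 mm above the bench; axes as the shaker's. The black round ribbed knob is 35 mm in diameter, 34 mm tall, from 70 to 104 mm above the bench; below it lies the dark steel collar (52 mm diameter, top 69 mm above the bench)
- knob_mark (a point): yellow mark on the knob's top, 16 mm from its axis, turns with the knob; x points outward from the axis. Slipping, the torque rises to about 0.34 N m before each click, then drops to about -0.1 N m as the knob jumps into the next notch (measured while turning; held still, friction hides some 0.1 to 0.2 N m of it), and this mark runs ahead of the collar's tick. No stop limits the slipping
- collar: dark steel collar (52 mm) under the knob, the clamp's drive shaft, yellow tick at its +x edge; origin on the knob's axis at its underside. It turns with the knob (about 0.26 N m), yellow marks in line, until the jaw meets the pot, 1.9 to 3.2 rad on, different each time; then it stops and the knob slips on it: a ratchet clutch, one click each 0.52 rad
- brown_pot: bystander: small brown glass pot with black cap, 27 mm diameter, 52 mm tall; origin under its centre
- tape: bystander: roll of tape lying flat, 61 mm diameter, 19 mm tall; origin under its centre
- beaker: bystander: small beaker, 56 mm wide, 58 mm tall; origin under its centre
- red_marker: bystander: red marker pen lying down, 136 mm long, 14 mm thick; origin under its centre, it lies along its y axis
- clock: bystander: white bench timer standing, 66 mm wide, 66 mm tall, 16 mm thick; origin under its centre
Not all that is in view belongs to the job. Leave any green or pink look-alike of the part that bears pot_center alone.

How it is judged:
On the way, in this order (a step that is already met when the one before it is completed fails the run):
1. the white pot stands released and upright on the platform between the jaws, not yet clamped, clutch not yet slipped (z of pot_center in the frame of nest between 0.024 and 0.034 m and horizontal distance between pot_center and nest below 0.021 m and angle between pot_center's own z axis and vertical below 0.1 rad and contact force between the fingers and pot below 0.2 N and y of knob_mark in the frame of collar above -0.003 m and x of knob_mark in the frame of collar above 0.01 m), for 0.2 s.
2. with the pot between the jaws, the knob has slipped at least one click (y of knob_mark in the frame of collar below -0.0047 m and contact force between jaw and pot above 3 N), for 0.1 s.
At the end, for the whole second after the job is handed in: pot at rest and upright (0.1 rad) on the platform, within 4 mm of the nest point, pressed by the moving jaw with over 3 N; knob slipped on the collar by one or two clicks (0.3 to 1.3 rad clockwise); orange stand upright, within 30 mm of its start (all of step 2 and horizontal distance between pot_center and nest below 0.004 m and z of pot_center in the frame of nest between 0.024 and 0.034 m and angle between each of pot_center, stand's own z axis and vertical below 0.1 rad and x of knob_mark in the frame of collar above 0.0043 m and linear speed of pot below 0.02 m/s and distance of stand from where it was at the start of the episode below 0.03 m); the robot touches nothing.
It fails at once if the clutch was turned on to a third click (x of knob_mark in the frame of collar below 0.0043 m).
It fails at once if the light stand was tipped (more than 0.25 rad) (angle between stand's own z axis and vertical above 0.25 rad).
It fails at once if a bystander was moved more than 30 mm (distance of any of brown_pot, tape, beaker, red_marker, clock from where it was at the start of the episode above 0.03 m).
It also fails if it takes over 72 s, if anything falls off the work surface, if the arm or the gripper's body presses on something with over 40 N, if the wrist force passes 120 N, or if a joint passes its speed limit or range.

## Working session

There is one attempt and no reset: what is moved stays moved. The work goes in short steps, Python scripts to look and compute and a shell command to move; the robot and the scene stay as the last step left them, time stands still between calls to the robot, and variables do not carry over. Pictures are saved under pics/ and viewed, and the job is handed in when it is done.

```bash
ls; mkdir -p pics; cat > h.py <<'E'
import numpy as np,cv2
from bench import monitor,viewer,robot
from scipy.spatial.transform import Rotation as R
def snap(name,fn=None):
    s=monitor.observe(); d=viewer.snapshot(name)
    if name=='wrist':
        T=np.eye(4);T[:3,:3]=R.from_quat(s['ee_rot']).as_matrix();T[:3,3]=s['tool_pos']
        M=T@np.array(d['mount']); d['P']=M[:3,3]; d['Rm']=M[:3,:3]
    else:
        d['P']=np.array(d['position']); r=np.array(d['rotation']); d['Rm']=r if r.shape==(3,3) else R.from_quat(r).as_matrix()
    d['f']=210/np.tan(np.radians(d['vertical_fov'])/2)
    if fn: cv2.imwrite('pics/'+fn,d['image'])
    return d
def at(d,px,z):
    v=d['Rm']@np.array([(px[0]-d['cx'])/d['f'],(px[1]-d['cy'])/d['f'],1]); return d['P']+v*(z-d['P'][2])/v[2]
def proj(d,p):
    c=d['Rm'].T@(np.array(p)-d['P']); return [d['cx']+d['f']*c[0]/c[2],d['cy']+d['f']*c[1]/c[2]]
E
python3 - <<'E'
from h import *
np.set_printoptions(precision=4,suppress=True)
print(monitor.observe())
H={'pot_center':.069,'stand':0,'shaker':0,'nest':.04,'jaw_pad':.047,'knob_axis':.092,'knob_mark':.104,'collar':.06,'brown_pot':0,'tape':0,'beaker':0,'red_marker':0,'clock':0}
for c in ['scene','top','wrist']:
    d=snap(c,c+'0.png'); print(c,d['P'],d['Rm'].tolist(),d['f'],d['cx'],d['cy'])
    for n,z in H.items():
        for r in viewer.place_of(n,c)[:3]: print(n,r['conf'],np.array(r['pixel']),at(d,r['pixel'],z))
E
```

```text
pics
{'t': 0.0, 'joints': array([-1.4104,  0.1312,  1.4893, -0.    ,  1.523 , -0.0854]), 'joint_vel': array([-0.002 , -0.0005, -0.0004,  0.0008,  0.0003,  0.    ]), 'effort': array([  0.0002, -55.9828, -49.1772,   0.0768,   0.0351,  -0.0001]), 'tool_pos': array([ 0.1459, -0.5814,  0.2176]), 'ee_rot': array([-0.5571,  0.4354, -0.4344,  0.558 ]), 'force': array([ 0.2185, -0.7308, -0.7017]), 'ft_torque': array([-0.0041, -0.015 ,  0.0161]), 'grip_width': 0.09277425557759172}
scene [0.1277 0.6633 0.5756] [[-0.7733133775764589, -0.3546074131309274, 0.5255853904113783], [-0.6339850338317574, 0.42329561922377407, -0.6472123265384453], [0.007028295571093746, -0.8337112217659981, -0.5521559578260584]] 416.0092912196201 274.9337715531999 213.49990713064977
pot_center 0.98 [201.5 278.5] [0.5773 0.3157 0.069 ]
pot_center 0.94 [257.7 288.5] [0.4836 0.2707 0.069 ]
pot_center 0.84 [241.9 273.5] [0.5311 0.2599 0.069 ]
stand 0.76 [207.2 308.6] [0.5691 0.3173 0.    ]
shaker 0.63 [343.8 216.7] [ 0.5355 -0.1101  0.    ]
nest 0.58 [338.7 216.6] [ 0.5164 -0.0491  0.04  ]
jaw_pad 0.4 [345.2 205.4] [ 0.525  
[... 1271 characters left out ...]
4  0.092 ]
knob_mark 0.72 [408.5 200.4] [ 0.5693 -0.206   0.104 ]
knob_mark 0.61 [220.4 275.3] [0.3776 0.2741 0.104 ]
collar 0.54 [403.2 207.6] [ 0.554  -0.2013  0.06  ]
tape 0.65 [369.5 219.9] [ 0.5244 -0.121   0.    ]
tape 0.52 [271.7 260.1] [0.4139 0.1472 0.    ]
beaker 0.79 [226.6 156.7] [0.7   0.274 0.   ]
red_marker 0.45 [221.5 270.7] [0.3847 0.2847 0.    ]
clock 0.5 [323.2 141.9] [0.7415 0.0051 0.    ]
wrist [ 0.2288 -0.5622  0.3851] [[0.24349655321437091, -0.9249310971527458, -0.29191076392030835], [-0.9699017118717013, -0.23210944654956386, -0.07359262280145756], [0.00031285949469717723, 0.3010442996342435, -0.9536101046951335]] 289.6775096796279 282.9554514331102 212.58196297458312
```

View pics/scene0.png

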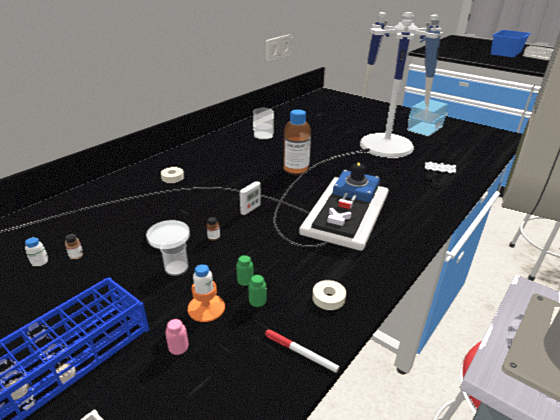

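View pics/top0.png

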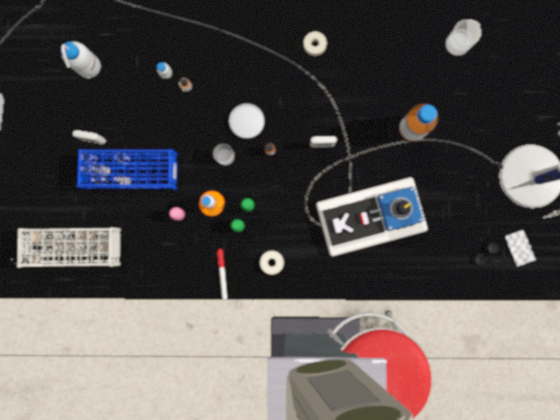

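```bash
python3 - <<'E'
import cv2
a=cv2.imread('pics/scene0.png')[235:325,140:290]
cv2.imwrite('pics/crop0.png',cv2.resize(a,None,fx=5,fy=5,interpolation=2))
a=cv2.imread('pics/top0.png')[150:270,150:270]
b=cv2.imread('pics/top0.png')[170:260,310:430]
cv2.imwrite('pics/crop1.png',cv2.resize(a,None,fx=4,fy=4,interpolation=2))
cv2.imwrite('pics/crop2.png',cv2.resize(b,None,fx=6,fy=6,interpolation=2))
E
```

```text
(no output)
```

View pics/crop0.png

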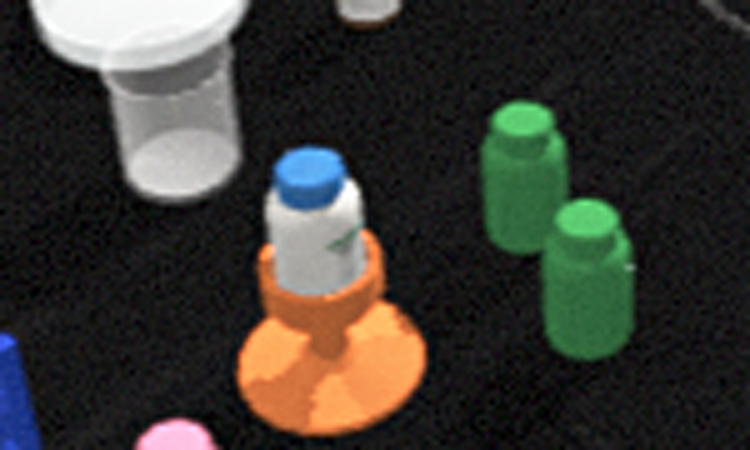

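View pics/crop1.png

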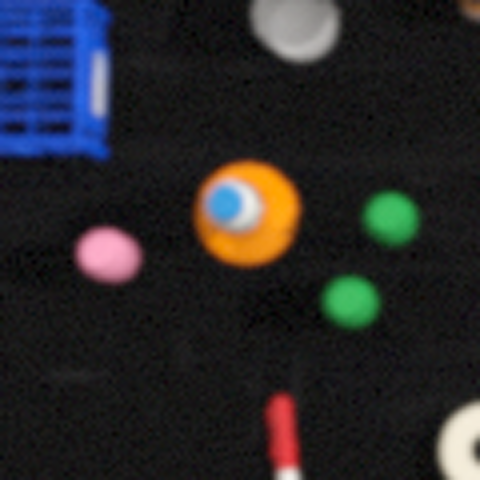

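View pics/crop2.png

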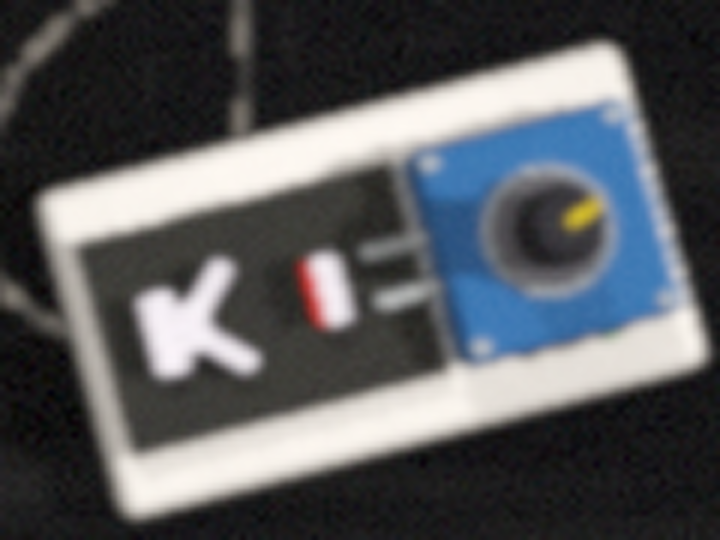

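The target is the white pot with the blue cap in the orange stand, at scene (203,281) and top (209,201). The look-alikes are green at scene (245,270) and (258,290), and pink at (177,337). A second blue-capped bottle at scene (36,252) is not in a stand. The crop confirms the choice. The shaker is at top (372,217).

```bash
python3 - <<'E'
from h import *
s=monitor.observe();m=R.from_quat(s['ee_rot']).as_matrix();print(m, np.degrees(np.arctan2(m[1,0],m[0,0])))
d=viewer.snapshot('wrist');print(np.array(d['mount']))
# triangulate pot, nest, knob etc from scene+top
S=snap('scene');T=snap('top')
def ray(d,px):
    v=d['Rm']@np.array([(px[0]-d['cx'])/d['f'],(px[1]-d['cy'])/d['f'],1]);return d['P'],v/np.linalg.norm(v)
def tri(a,b):
    A=np.zeros((3,3));B=np.zeros(3)
    for p,v in(ray(S,a),ray(T,b)):
        Q=np.eye(3)-np.outer(v,v);A+=Q;B+=Q@p
    return np.linalg.solve(A,B)
for n,a,b in[('pot',(201.5,278.5),(209.4,198.2)),('stand',(207.2,308.6),(208.7,201.9)),('nest',(338.7,216.6),(347.6,225)),('jaw',(345.2,205.4),(362.9,220.7)),('knob',(357.1,168.6),(401.5,206.6)),('collar',(355,178.2),(403.2,207.6))]:print(n,tri(a,b))
E
```

```text
[[ 2.43312998e-01 -2.21145999e-05  9.69947826e-01]
 [-9.69947825e-01  4.30058900e-05  2.43312999e-01]
 [-4.70942391e-05 -9.99999999e-01 -1.09861160e-05]] -75.91784093840396
[[ 9.99999928e-01  7.46632481e-05  3.73290449e-04  1.00288918e-03]
 [-3.33494338e-04 -3.01056154e-01  9.53606355e-01 -1.66469567e-01]
 [ 1.83580735e-04 -9.53606411e-01 -3.01056107e-01  8.50776271e-02]
 [ 0.00000000e+00  0.00000000e+00  0.00000000e+00  1.00000000e+00]]
pot [0.57939622 0.31189456 0.06495222]
stand [0.57109862 0.31983161 0.00113752]
nest [ 0.51336056 -0.05438215  0.0380137 ]
jaw [ 0.52329219 -0.09517414  0.04503168]
knob [ 0.55493594 -0.18909891  0.0958074 ]
collar [ 0.55793512 -0.19842748  0.0632606 ]
```

```bash
python3 -m handwheel '[{"tx":37,"ty":50,"wz":10},{"tx":75,"ty":100,"wz":20},{"tx":112,"ty":150,"wz":30},{"tx":150,"ty":200,"wz":40},{"tx":187,"ty":250,"wz":50},{"tx":225,"ty":300,"wz":60},{"tx":262,"ty":350,"wz":70},{"tx":300,"ty":400,"wz":80}]' 70 15
```

```text
$[0]: bad value
```

```bash
python3 -m handwheel '[{"tx":37,"ty":50,"tz":0,"wx":0,"wy":0,"wz":10},{"tx":75,"ty":100,"tz":0,"wx":0,"wy":0,"wz":20},{"tx":112,"ty":150,"tz":0,"wx":0,"wy":0,"wz":30},{"tx":150,"ty":200,"tz":0,"wx":0,"wy":0,"wz":40},{"tx":187,"ty":250,"tz":0,"wx":0,"wy":0,"wz":50},{"tx":225,"ty":300,"tz":0,"wx":0,"wy":0,"wz":60},{"tx":262,"ty":350,"tz":0,"wx":0,"wy":0,"wz":70},{"tx":300,"ty":400,"tz":0,"wx":0,"wy":0,"wz":80}]' 70 15
```

```text
t: 3.25
tool_pos: [0.4469, -0.1804, 0.2191]
ee_rot: [0.707, 0.028, -0.027, -0.706]
force: [1.5, -0.9, 0.6]
grip_width: 0.0702
```

```bash
python3 -m handwheel '[{"tx":16,"ty":60,"tz":0,"wx":0,"wy":0,"wz":2},{"tx":32,"ty":120,"tz":0,"wx":0,"wy":0,"wz":4},{"tx":48,"ty":180,"tz":0,"wx":0,"wy":0,"wz":6},{"tx":64,"ty":240,"tz":0,"wx":0,"wy":0,"wz":8},{"tx":80,"ty":300,"tz":0,"wx":0,"wy":0,"wz":10},{"tx":96,"ty":360,"tz":0,"wx":0,"wy":0,"wz":12},{"tx":110,"ty":420,"tz":0,"wx":0,"wy":0,"wz":13},{"tx":120,"ty":480,"tz":0,"wx":0,"wy":0,"wz":13}]'; python3 - <<'E'
from h import *
s=monitor.observe();print(s['tool_pos'],s['joints'])
d=snap('wrist','w1.png')
for n,z in [('pot_center',.069),('stand',0.0)]:
    for r in viewer.place_of(n,'wrist')[:4]: print(n,r['conf'],r['pixel'],at(d,r['pixel'],z))
E
```

```text
t: 4.25
tool_pos: [0.5661, 0.2998, 0.2187]
ee_rot: [0.699, 0.105, -0.105, -0.699]
force: [0.8, -0.6, 0.7]
grip_width: 0.07
[0.5661474  0.29984377 0.21866162] [ 4.07186498e-01  2.39317590e-01  1.36581574e+00 -2.16730315e-04
  1.53605030e+00  1.08818510e-01]
pot_center 0.87 [293.4, 97.0] [0.54565295 0.40504155 0.069     ]
pot_center 0.73 [228.6, 224.0] [0.51561694 0.25236724 0.069     ]
pot_center 0.72 [290.1, 184.0] [0.56954392 0.31829031 0.069     ]
pot_center 0.58 [263.0, 250.4] [0.56291094 0.23186345 0.069     ]
stand 0.77 [288.7, 173.6] [0.56951985 0.31779789 0.        ]
```

View pics/w1.png

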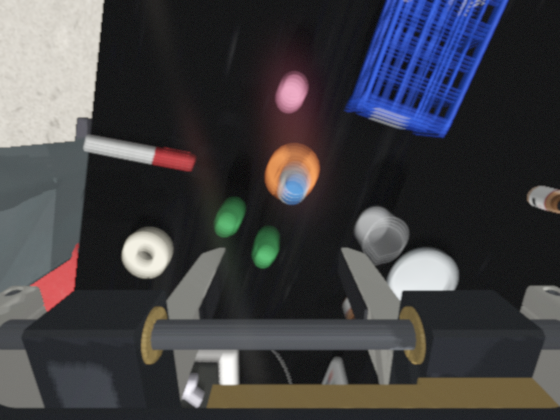

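```bash
cat >> h.py <<'E'
def mask(img,lo,hi):
    return cv2.inRange(cv2.cvtColor(img,cv2.COLOR_BGR2HSV),np.array(lo),np.array(hi))
def blob(m,roi):
    x0,y0,x1,y1=roi; q=np.zeros_like(m);q[y0:y1,x0:x1]=m[y0:y1,x0:x1]
    n,l,st,c=cv2.connectedComponentsWithStats(q); i=1+np.argmax(st[1:,4]); pts=np.argwhere(l==i)[:,::-1]
    return c[i],st[i],pts.astype(np.float32)
E
python3 - <<'E'
from h import *
for cam,roi in [('wrist',(250,120,340,230)),('top',(190,180,235,225)),('scene',(180,250,235,330))]:
    d=snap(cam)
    c,st,p=blob(mask(d['image'],(95,100,60),(125,255,255)),roi); print(cam,'cap',c,st,at(d,c,.094))
    c,st,p=blob(mask(d['image'],(5,120,60),(25,255,255)),roi)
    h=cv2.convexHull(p);e=cv2.fitEllipse(h);print('orange',c,st,e,at(d,e[0],0.0))
    if cam=='wrist': print(proj(d,monitor.observe()['tool_pos']))
    print([ (round(proj(d,(x,y,.098))[0],1),round(proj(d,(x,y,.098))[1],1)) for x,y in [(.5695,.318),(.577,.312)]])
E
```

```text
wrist cap [292.73036649 195.10209424] [283 184  21  24 382] [0.57203404 0.31380658 0.094     ]
orange [289.66188083 171.14644652] [ 264  152   54   49 1393] ((290.457275390625, 177.43399047851562), (52.163604736328125, 53.992279052734375), 84.30721282958984) [0.5717266  0.31443598 0.        ]
[np.float64(281.6224352723152), np.float64(261.71367534409154)]
[(np.float64(291.7), np.float64(191.5)), (np.float64(296.9), np.float64(199.1))]Traceback (most recent call last):
  File "<stdin>", line 4, in <module>
  File "h.py", line 22, in blob
    n,l,st,c=cv2.connectedComponentsWithStats(q); i=1+np.argmax(st[1:,4]); pts=np.argwhere(l==i)[:,::-1]
                                                      ~~~~~~~~~^^^^^^^^^^
    return _wrapfunc(a, 'argmax', axis=axis, out=out, **kwds)
    return bound(*args, **kwds)
ValueError: attempt to get argmax of an empty sequence
```

```bash
python3 -m handwheel '[{"tx":1,"ty":4,"tz":-10,"wx":0,"wy":0,"wz":0},{"tx":3,"ty":8,"tz":-25,"wx":0,"wy":0,"wz":0},{"tx":5,"ty":12,"tz":-45,"wx":0,"wy":0,"wz":0},{"tx":6,"ty":14,"tz":-65,"wx":0,"wy":0,"wz":0},{"tx":6,"ty":14,"tz":-79,"wx":0,"wy":0,"wz":0},{"tx":6,"ty":14,"tz":-79,"wx":0,"wy":0,"wz":0},{"tx":6,"ty":14,"tz":-79,"wx":0,"wy":0,"wz":0},{"tx":6,"ty":14,"tz":-79,"wx":0,"wy":0,"wz":0}]' 60; python3 - <<'E'
from h import *
s=monitor.observe();print(s['tool_pos'])
d=snap('wrist','w2.png')
c,st,p=blob(mask(d['image'],(95,100,60),(125,255,255)),(220,100,340,300)); print('cap',c,st,at(d,c,.094))
c,st,p=blob(mask(d['image'],(5,120,60),(25,255,255)),(220,100,340,300))
h=cv2.convexHull(p);e=cv2.fitEllipse(h);print('orange',c,st,e,at(d,e[0],0.0))
for r in viewer.place_of('pot_center','wrist')[:4]: print(r['conf'],r['pixel'],at(d,r['pixel'],.069))
d=snap('scene','s2.png')
E
```

```text
t: 5.5
tool_pos: [0.5725, 0.3121, 0.1409]
ee_rot: [-0.699, -0.106, 0.104, 0.699]
force: [-1.0, 0.1, -0.1]
grip_width: 0.06
[0.57250473 0.31207214 0.14089857]
cap [282.13480055 229.15955983] [269 214  28  31 727] [0.57188511 0.31425329 0.094     ]
orange [281.91933174 190.16658711] [ 250  167   65   58 2095] ((281.9987487792969, 198.5934600830078), (64.25037384033203, 65.17512512207031), 77.51689147949219) [0.57173843 0.31420945 0.        ]
0.64 [203.8, 255.8] [0.51442109 0.25974189 0.069     ]
0.62 [282.1, 217.2] [0.57139678 0.31573961 0.069     ]
```

View pics/w2.png

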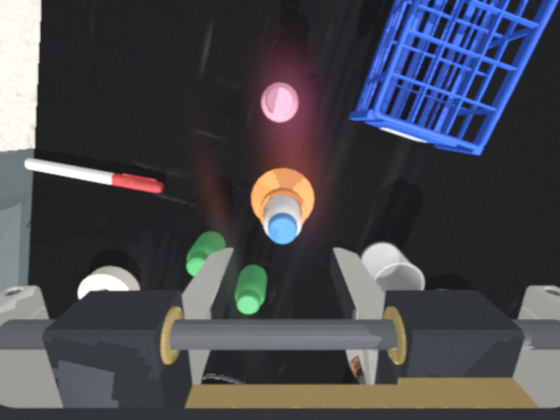

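View pics/s2.png

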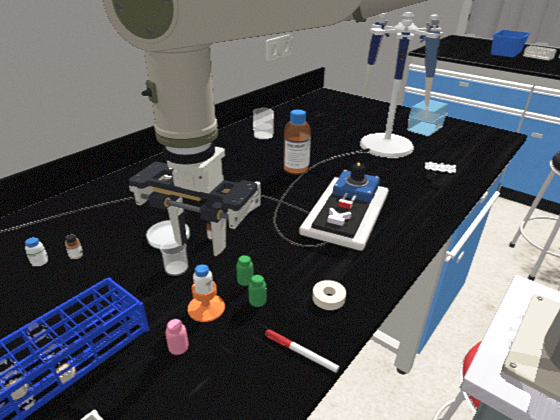

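```bash
python3 - <<'E'
from h import *
d=snap('scene')
print(proj(d,(.5725,.3121,.141)),proj(d,(.572,.3142,.094)),proj(d,(.572,.3142,.0)))
c,st,p=blob(mask(d['image'],(95,100,60),(125,255,255)),(180,250,235,330)); print(c,at(d,c,.094))
E
```

```text
[np.float64(201.15392581791912), np.float64(246.7037731664429)] [np.float64(202.89726087996252), np.float64(268.67391323596075)] [np.float64(207.3538411448243), np.float64(306.9332172548201)]
[201.36075949 269.76582278] [0.57191534 0.31785658 0.094     ]
```

```bash
python3 -m handwheel '[{"tx":0,"ty":2,"tz":-10,"wx":0,"wy":0,"wz":0},{"tx":0,"ty":2,"tz":-25,"wx":0,"wy":0,"wz":0},{"tx":0,"ty":2,"tz":-40,"wx":0,"wy":0,"wz":0},{"tx":0,"ty":2,"tz":-55,"wx":0,"wy":0,"wz":0},{"tx":0,"ty":2,"tz":-70,"wx":0,"wy":0,"wz":0},{"tx":0,"ty":2,"tz":-80,"wx":0,"wy":0,"wz":0},{"tx":0,"ty":2,"tz":-82,"wx":0,"wy":0,"wz":0},{"tx":0,"ty":2,"tz":-82,"wx":0,"wy":0,"wz":0}]'; python3 - <<'E'
from h import *
s=monitor.observe();print(s['tool_pos'],s['force'])
d=snap('wrist','w3.png')
d=snap('scene'); cv2.imwrite('pics/s3.png',cv2.resize(d['image'][180:340,120:300],None,fx=4,fy=4)[:600])
E
```

```text
t: 6.7
tool_pos: [0.5721, 0.3139, 0.0579]
ee_rot: [-0.699, -0.105, 0.105, 0.699]
force: [-0.0, 0.0, 0.2]
grip_width: 0.0601
[0.57206217 0.31390234 0.05790039] [-1.91156643e-04  2.46648877e-02  2.29232811e-01]
```

View pics/s3.png

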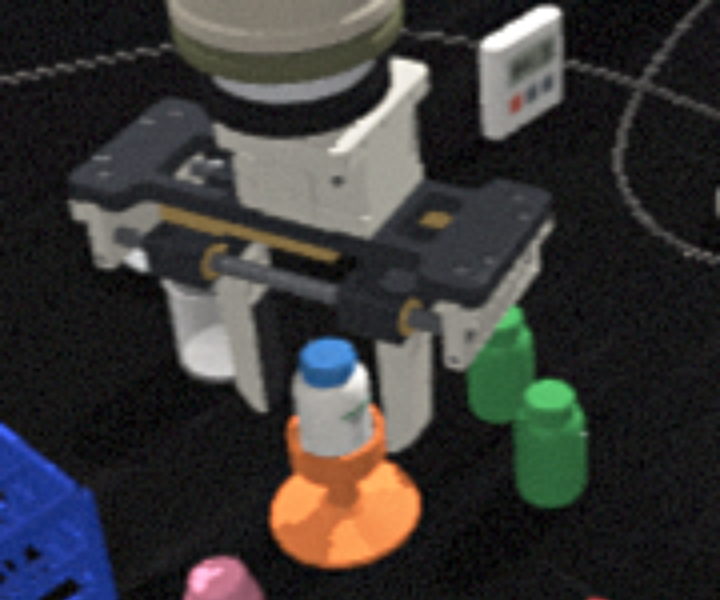

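View pics/w3.png

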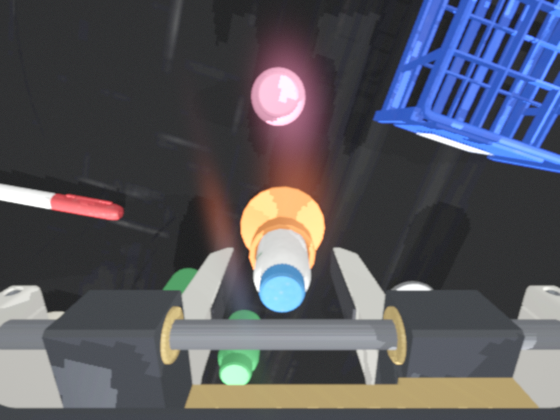

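```bash
python3 -m handwheel '[{"tx":0,"ty":0,"tz":0,"wx":0,"wy":0,"wz":0},{"tx":0,"ty":0,"tz":0,"wx":0,"wy":0,"wz":0},{"tx":0,"ty":0,"tz":0,"wx":0,"wy":0,"wz":0},{"tx":0,"ty":0,"tz":0,"wx":0,"wy":0,"wz":0},{"tx":0,"ty":0,"tz":0,"wx":0,"wy":0,"wz":0},{"tx":0,"ty":0,"tz":0,"wx":0,"wy":0,"wz":0},{"tx":0,"ty":0,"tz":0,"wx":0,"wy":0,"wz":0},{"tx":0,"ty":0,"tz":0,"wx":0,"wy":0,"wz":0}]' 20 12; python3 - <<'E'
from h import *
s=monitor.observe();print(s['tool_pos'],s['force'],s['ft_torque'])
d=snap('wrist','w4.png')
E
```

```text
t: 7.8
tool_pos: [0.5719, 0.3138, 0.0577]
ee_rot: [-0.699, -0.105, 0.105, 0.699]
force: [-0.8, 0.1, 1.1]
grip_width: 0.0318
[0.57188538 0.31381986 0.05772601] [-0.78431925  0.08944887  1.13531849] [-0.07748403  0.01138671  0.01147355]
```

View pics/w4.png

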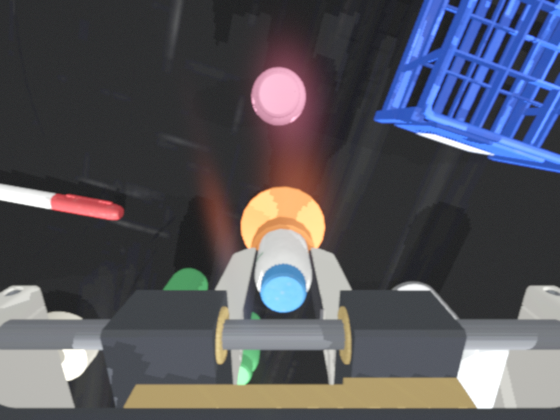

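Gripped at 31.8 mm, on the white body (283,255). Next I lift slowly, straight up.

```bash
python3 -m handwheel '[{"tx":0,"ty":0,"tz":3,"wx":0,"wy":0,"wz":0},{"tx":0,"ty":0,"tz":7,"wx":0,"wy":0,"wz":0},{"tx":0,"ty":0,"tz":12,"wx":0,"wy":0,"wz":0},{"tx":0,"ty":0,"tz":18,"wx":0,"wy":0,"wz":0},{"tx":0,"ty":0,"tz":26,"wx":0,"wy":0,"wz":0},{"tx":0,"ty":0,"tz":40,"wx":0,"wy":0,"wz":0},{"tx":0,"ty":0,"tz":60,"wx":0,"wy":0,"wz":0},{"tx":0,"ty":0,"tz":80,"wx":0,"wy":0,"wz":0}]'; python3 - <<'E'
from h import *
s=monitor.observe();print(s['tool_pos'],s['force'],s['ft_torque'])
d=snap('wrist','w5.png')
d=snap('scene'); cv2.imwrite('pics/s5.png',cv2.resize(d['image'][180:330,120:300],None,fx=4,fy=4)[:600])
E
```

```text
t: 8.85
tool_pos: [0.5722, 0.3139, 0.1398]
ee_rot: [-0.699, -0.105, 0.105, 0.699]
force: [-0.3, 0.1, 0.6]
grip_width: 0.0316
[0.57220365 0.31394966 0.13975383] [-0.29201927  0.08996623  0.62625614] [-0.06896977 -0.15876027  0.05295339]
```

View pics/s5.png

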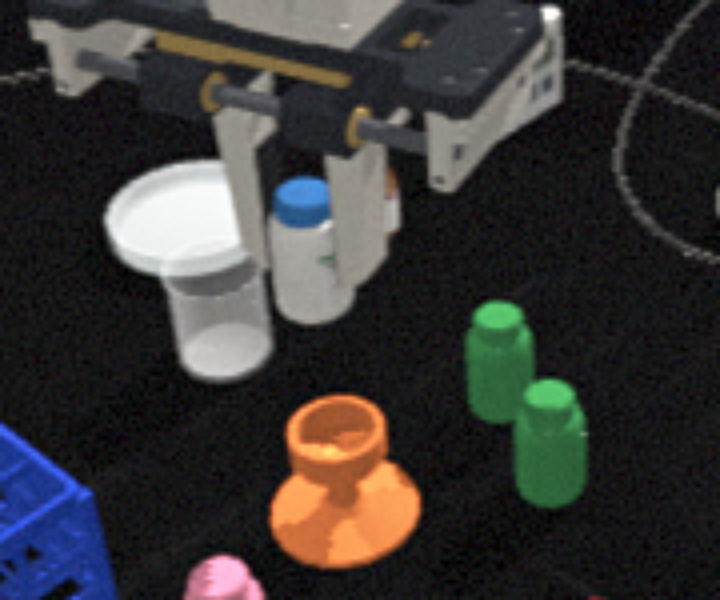

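View pics/w5.png

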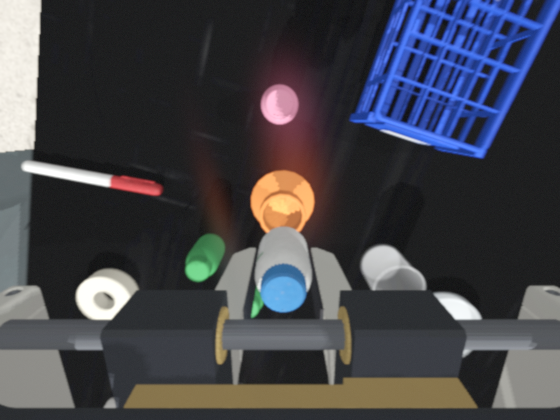

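```bash
python3 -m handwheel '[{"tx":-2,"ty":-30,"tz":15,"wx":0,"wy":0,"wz":0},{"tx":-6,"ty":-85,"tz":30,"wx":0,"wy":0,"wz":0},{"tx":-10,"ty":-145,"tz":30,"wx":0,"wy":0,"wz":0},{"tx":-14,"ty":-205,"tz":30,"wx":0,"wy":0,"wz":0},{"tx":-18,"ty":-265,"tz":30,"wx":0,"wy":0,"wz":0},{"tx":-22,"ty":-325,"tz":30,"wx":0,"wy":0,"wz":0},{"tx":-28,"ty":-385,"tz":30,"wx":0,"wy":0,"wz":0},{"tx":-32,"ty":-444,"tz":30,"wx":0,"wy":0,"wz":0}]'; python3 - <<'E'
from h import *
d=snap('wrist','w6.png');s=monitor.observe();print(s['tool_pos'],s['joints'])
for n,z in [('nest',.04),('jaw_pad',.047),('shaker',0),('knob_axis',.092),('knob_mark',.104),('collar',.06)]:
    for r in viewer.place_of(n,'wrist')[:2]: print(n,r['conf'],r['pixel'],at(d,r['pixel'],z))
E
```

```text
t: 9.95
tool_pos: [0.5393, -0.1321, 0.1677]
ee_rot: [0.699, 0.105, -0.105, -0.699]
force: [0.8, -0.3, -0.5]
grip_width: 0.0319
[ 0.53844213 -0.13906059  0.16772056] [-0.34212754  0.04047795  1.67681849 -0.00417307  1.42304379 -0.63601191]
nest 0.69 [283.5, 135.7] [ 0.52002472 -0.06521242  0.04      ]
jaw_pad 0.83 [280.6, 162.7] [ 0.52476049 -0.09035831  0.047     ]
```

View pics/w6.png

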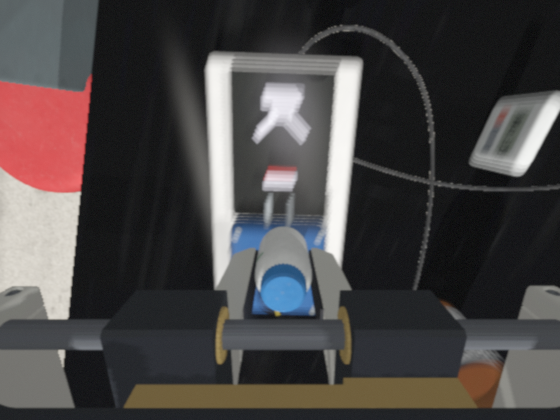

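```bash
python3 - <<'E'
from h import *
d=snap('wrist','w7.png');s=monitor.observe();print(s['tool_pos'],d['P'])
for n,z in [('nest',.04),('jaw_pad',.047),('shaker',0),('knob_axis',.092),('knob_mark',.104),('collar',.06)]:
    for r in viewer.place_of(n,'wrist')[:2]: print(n,r['conf'],r['pixel'],at(d,r['pixel'],z))
im=d['image'][40:240,190:380]
cv2.imwrite('pics/w7c.png',cv2.resize(im,None,fx=3,fy=3,interpolation=2))
E
```

```text
[ 0.53998242 -0.12879321  0.16752423] [ 0.51572116 -0.04905202  0.333979  ]
nest 0.59 [284.3, 138.0] [ 0.52189017 -0.06390202  0.04      ]
jaw_pad 0.78 [278.1, 167.6] [ 0.52430598 -0.09251463  0.047     ]
shaker 0.72 [285.5, 137.3] [ 0.5237858  -0.06480238  0.        ]
shaker 0.56 [279.6, 190.3] [ 0.53518167 -0.1247474   0.        ]
```

View pics/w7c.png

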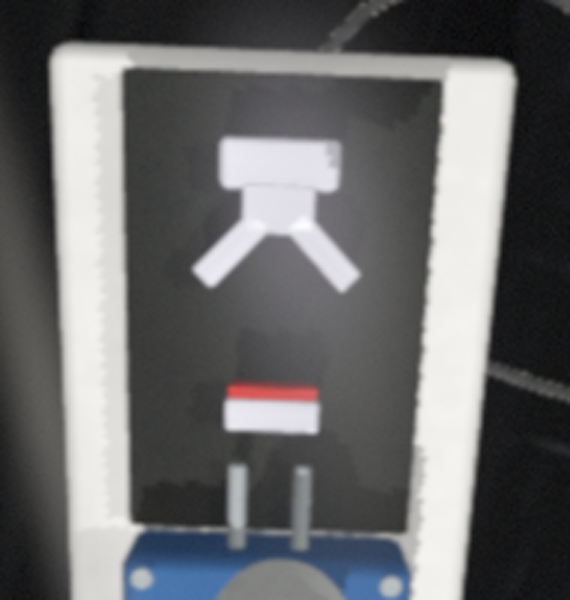

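```bash
python3 - <<'E'
from h import *
d=snap('wrist')
pts={'redTL':(228,385,.04),'redTR':(319,388,.04),'redBL':(227,398,.054),'redBR':(319,402,.054),'vtx40':(279,237,.04),'vtx54':(279,237,.054),
'Lend_out':(193,268,.054),'Lend_in':(210,288,.04),'Rend_in':(345,293,.04),'Rend_out':(360,275,.054),'platTL':(125,70,.04),'platTR':(442,80,.04),'platBL':(130,523,.04),'platBR':(407,530,.04),
'blueTL':(140,533,.06),'blueTR':(398,541,.06)}
for k,(a,b,z) in pts.items():
    p=at(d,(190+a/3,40+b/3),z); print(k,p)
print(R.from_quat(monitor.observe()['ee_rot']).as_matrix()[:,0])
E
```

```text
redTL [ 0.51310012 -0.09867054  0.04      ]
redTR [ 0.54286583 -0.09055496  0.04      ]
redBL [ 0.51408834 -0.10048197  0.054     ]
redBR [ 0.54297794 -0.09293724  0.054     ]
vtx40 [ 0.51553899 -0.04800046  0.04      ]
vtx54 [ 0.51554925 -0.04807848  0.054     ]
Lend_out [ 0.49277576 -0.06467411  0.054     ]
Lend_in [ 0.49862691 -0.06985864  0.04      ]
Rend_in [ 0.54139573 -0.05832568  0.04      ]
Rend_out [ 0.54291123 -0.05139352  0.054     ]
platTL [ 0.45632327 -0.01551364  0.04      ]
platTR [0.54974592 0.0104372  0.04      ]
platBL [ 0.49344174 -0.15613577  0.04      ]
platBR [ 0.58850181 -0.12957662  0.04      ]
blueTL [ 0.49899647 -0.15131035  0.06      ]
blueTR [ 0.58199002 -0.12867358  0.06      ]
[ 9.55662918e-01  2.94462880e-01 -1.11236673e-05]
```

```bash
python3 -m handwheel '[{"tx":-5,"ty":15,"tz":0,"wx":0,"wy":0,"wz":0},{"tx":-10,"ty":35,"tz":0,"wx":0,"wy":0,"wz":-1},{"tx":-15,"ty":50,"tz":-10,"wx":0,"wy":0,"wz":-2},{"tx":-17,"ty":55,"tz":-25,"wx":0,"wy":0,"wz":-2},{"tx":-17,"ty":55,"tz":-45,"wx":0,"wy":0,"wz":-2},{"tx":-17,"ty":55,"tz":-65,"wx":0,"wy":0,"wz":-2},{"tx":-17,"ty":55,"tz":-80,"wx":0,"wy":0,"wz":-2},{"tx":-17,"ty":55,"tz":-80,"wx":0,"wy":0,"wz":-2}]'; python3 - <<'E'
from h import *
d=snap('wrist');s=monitor.observe();print(s['tool_pos'])
im=d['image'][100:340,130:430]
cv2.imwrite('pics/w8c.png',cv2.resize(im,None,fx=2.5,fy=2.5,interpolation=2))
d=snap('scene'); cv2.imwrite('pics/s8.png',cv2.resize(d['image'][130:260,280:420],None,fx=4.5,fy=4.5))
E
```

```text
t: 11.7
tool_pos: [0.5215, -0.0749, 0.0859]
ee_rot: [-0.701, -0.092, 0.094, 0.701]
force: [0.0, 0.4, -0.4]
grip_width: 0.0315
[ 0.5223669  -0.07512369  0.08709886]
```

View pics/w8c.png

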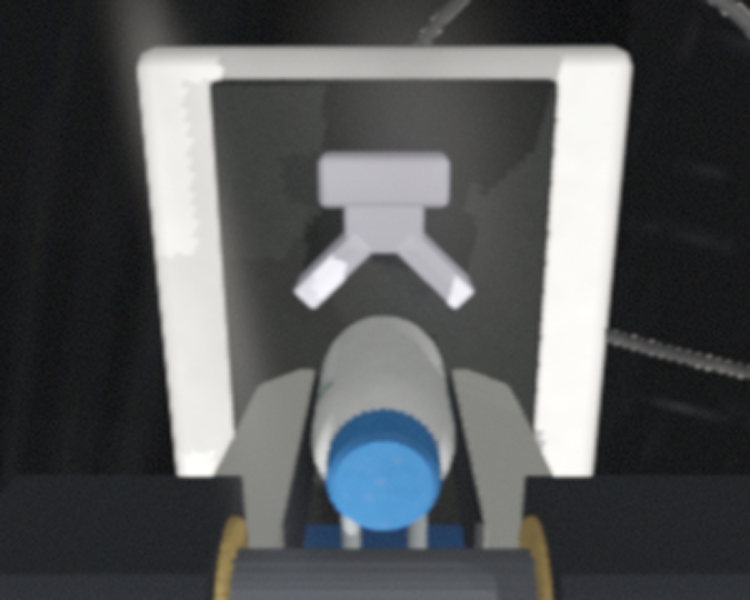

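View pics/s8.png

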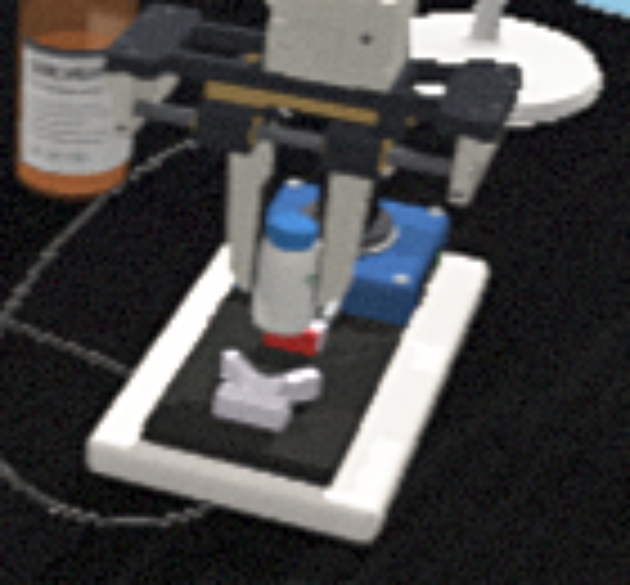

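```bash
python3 -m handwheel '[{"tx":0,"ty":1,"tz":-6,"wx":0,"wy":0,"wz":0},{"tx":0,"ty":1,"tz":-12,"wx":0,"wy":0,"wz":0},{"tx":0,"ty":1,"tz":-18,"wx":0,"wy":0,"wz":0},{"tx":0,"ty":1,"tz":-23,"wx":0,"wy":0,"wz":0},{"tx":0,"ty":1,"tz":-26,"wx":0,"wy":0,"wz":0},{"tx":0,"ty":1,"tz":-28,"wx":0,"wy":0,"wz":0},{"tx":0,"ty":1,"tz":-29,"wx":0,"wy":0,"wz":0},{"tx":0,"ty":1,"tz":-29,"wx":0,"wy":0,"wz":0}]'; python3 - <<'E'
from h import *
d=snap('wrist');s=monitor.observe();print(s['tool_pos'],s['force'])
im=d['image'][100:340,130:430]
cv2.imwrite('pics/w9c.png',cv2.resize(im,None,fx=2.5,fy=2.5,interpolation=2))
d=snap('scene'); cv2.imwrite('pics/s9.png',cv2.resize(d['image'][130:260,280:420],None,fx=4.5,fy=4.5))
E
```

```text
t: 12.8
tool_pos: [0.5229, -0.0742, 0.0587]
ee_rot: [0.701, 0.093, -0.093, -0.701]
force: [-0.2, 0.6, -1.1]
grip_width: 0.0317
[ 0.52294527 -0.07423814  0.05878359] [ 1.0338114   0.87676482 -0.20635476]
```

View pics/w9c.png

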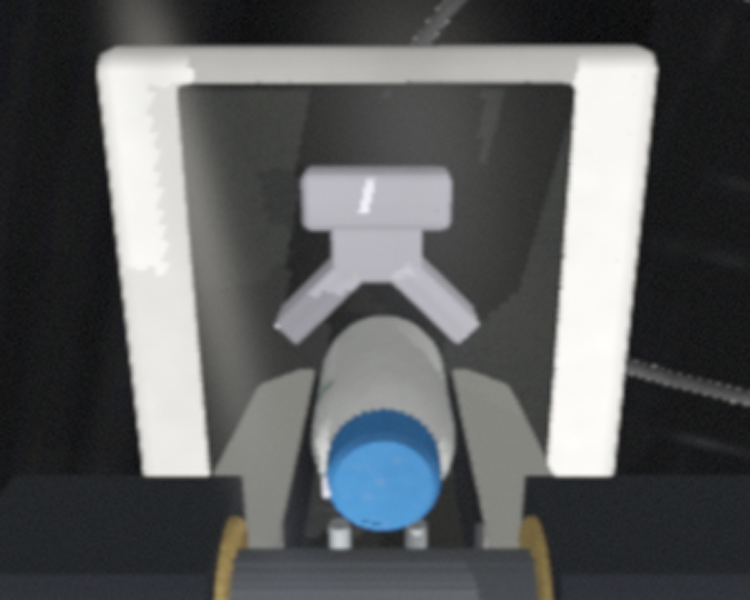

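View pics/s9.png

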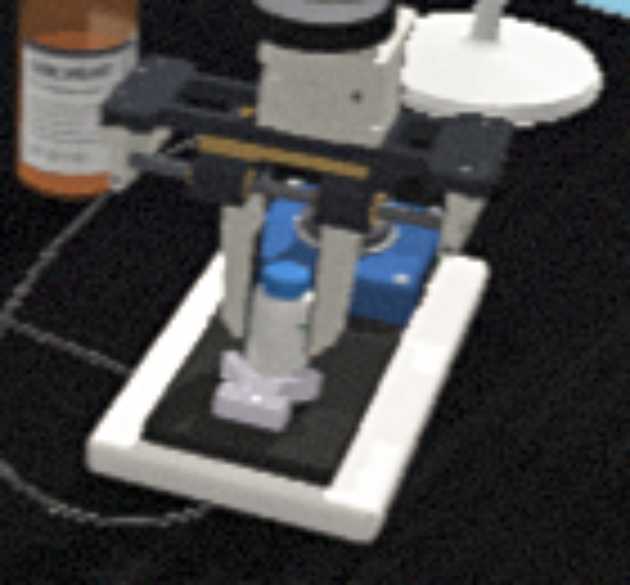

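```bash
python3 -m handwheel '[{"tx":0,"ty":-1,"tz":-0.5,"wx":0,"wy":0,"wz":0},{"tx":0,"ty":-1,"tz":-1,"wx":0,"wy":0,"wz":0},{"tx":0,"ty":-1,"tz":-1,"wx":0,"wy":0,"wz":0},{"tx":0,"ty":-1,"tz":-1,"wx":0,"wy":0,"wz":0},{"tx":0,"ty":-1,"tz":-1,"wx":0,"wy":0,"wz":0},{"tx":0,"ty":-1,"tz":-1,"wx":0,"wy":0,"wz":0},{"tx":0,"ty":-1,"tz":-1,"wx":0,"wy":0,"wz":0},{"tx":0,"ty":-1,"tz":-1,"wx":0,"wy":0,"wz":0}]'; python3 -m handwheel '[{"tx":0,"ty":0,"tz":0,"wx":0,"wy":0,"wz":0},{"tx":0,"ty":0,"tz":0,"wx":0,"wy":0,"wz":0},{"tx":0,"ty":0,"tz":0,"wx":0,"wy":0,"wz":0},{"tx":0,"ty":0,"tz":0,"wx":0,"wy":0,"wz":0},{"tx":0,"ty":0,"tz":0,"wx":0,"wy":0,"wz":0},{"tx":0,"ty":0,"tz":0,"wx":0,"wy":0,"wz":0},{"tx":0,"ty":0,"tz":0,"wx":0,"wy":0,"wz":0},{"tx":0,"ty":0,"tz":0,"wx":0,"wy":0,"wz":0}]' 60; python3 - <<'E'
from h import *
d=snap('wrist');s=monitor.observe();print(s['tool_pos'],s['force'])
im=d['image'][100:340,130:430]
cv2.imwrite('pics/w10c.png',cv2.resize(im,None,fx=2.5,fy=2.5,interpolation=2))
E
```

```text
t: 13.9
tool_pos: [0.5229, -0.0753, 0.0577]
ee_rot: [0.701, 0.093, -0.093, -0.701]
force: [0.0, -1.3, 1.0]
grip_width: 0.0317
t: 14.9
tool_pos: [0.5228, -0.0752, 0.0576]
ee_rot: [-0.701, -0.093, 0.093, 0.701]
force: [0.2, 0.7, 0.0]
grip_width: 0.0601
[ 0.52282894 -0.07521941  0.05763416] [ 0.04944038  0.20973302 -0.29655479]
```

View pics/w10c.png

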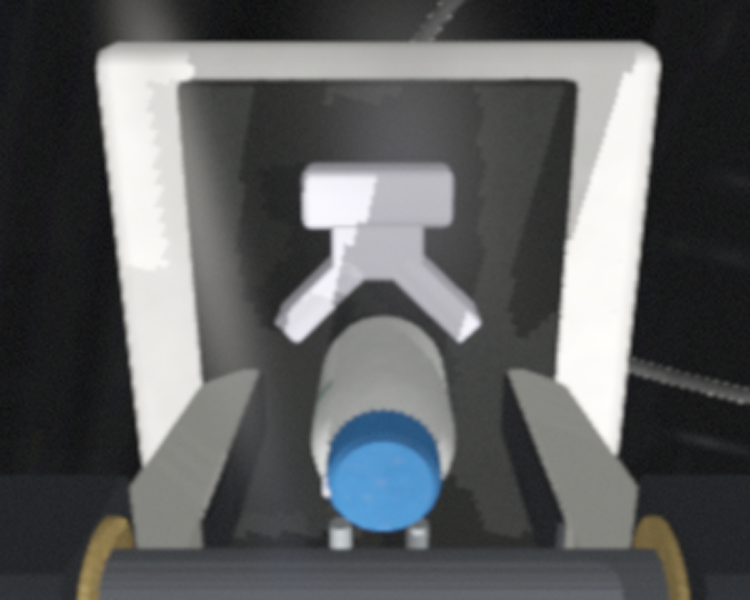

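```bash
python3 -m handwheel '[{"tx":0,"ty":0,"tz":10,"wx":0,"wy":0,"wz":0},{"tx":0,"ty":0,"tz":40,"wx":0,"wy":0,"wz":0},{"tx":0,"ty":0,"tz":80,"wx":0,"wy":0,"wz":0},{"tx":5,"ty":-10,"tz":115,"wx":0,"wy":0,"wz":10},{"tx":10,"ty":-40,"tz":115,"wx":0,"wy":0,"wz":20},{"tx":20,"ty":-70,"tz":115,"wx":0,"wy":0,"wz":30},{"tx":26,"ty":-100,"tz":115,"wx":0,"wy":0,"wz":40},{"tx":31,"ty":-117,"tz":115,"wx":0,"wy":0,"wz":50}]'; python3 -m handwheel '[{"tx":0,"ty":0,"tz":0,"wx":0,"wy":0,"wz":10},{"tx":0,"ty":0,"tz":0,"wx":0,"wy":0,"wz":20},{"tx":0,"ty":0,"tz":0,"wx":0,"wy":0,"wz":30},{"tx":0,"ty":0,"tz":0,"wx":0,"wy":0,"wz":40},{"tx":0,"ty":0,"tz":0,"wx":0,"wy":0,"wz":45},{"tx":0,"ty":0,"tz":0,"wx":0,"wy":0,"wz":45},{"tx":0,"ty":0,"tz":0,"wx":0,"wy":0,"wz":45},{"tx":0,"ty":0,"tz":0,"wx":0,"wy":0,"wz":45}]'; python3 - <<'E'
from h import *
d=snap('wrist','w11.png');s=monitor.observe();print(s['tool_pos'],s['joints'])
for n,z in [('knob_axis',.092),('knob_mark',.104),('collar',.06),('pot_center',.069)]:
    for r in viewer.place_of(n,'wrist')[:2]: print(n,r['conf'],r['pixel'],at(d,r['pixel'],z))
d=snap('scene'); cv2.imwrite('pics/s11.png',cv2.resize(d['image'][130:260,280:420],None,fx=4.5,fy=4.5))
E
```

```text
t: 15.95
tool_pos: [0.5541, -0.1938, 0.1735]
ee_rot: [0.595, 0.382, -0.382, -0.595]
force: [-0.2, 0.0, -0.7]
grip_width: 0.0601
t: 16.95
tool_pos: [0.5539, -0.1922, 0.1728]
ee_rot: [0.406, 0.579, -0.579, -0.405]
force: [0.0, 0.3, 0.9]
grip_width: 0.06
[ 0.55381642 -0.1922033   0.1727135 ] [-4.21490026e-01  1.18519198e-01  1.58527493e+00 -1.08755463e-05
  1.43781566e+00 -2.34189667e+00]
knob_axis 0.97 [282.0, 221.1] [ 0.55672951 -0.19329739  0.092     ]
knob_axis 0.25 [405.7, 221.5] [ 0.51877379 -0.08809895  0.092     ]
collar 0.8 [277.5, 209.9] [ 0.55761117 -0.19792876  0.06      ]
pot_center 0.84 [407.2, 220.8] [ 0.52167594 -0.07458902  0.069     ]
```

View pics/w11.png

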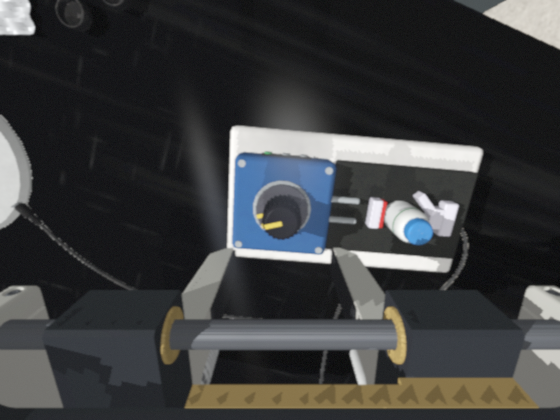

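View pics/s11.png

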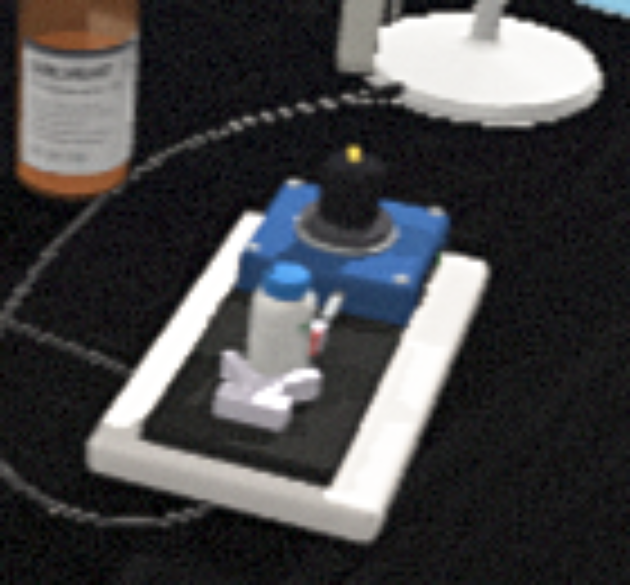

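```bash
python3 - <<'E'
from h import *
d=snap('wrist')
x0,y0=225,140
cv2.imwrite('pics/w12c.png',cv2.resize(d['image'][y0:y0+120,x0:x0+120],None,fx=5,fy=5,interpolation=2))
for c,r,z in [((.5567,-.1933),.0175,.104),((.5567,-.1933),.026,.069)]:
    print(z,[(np.array(proj(d,(c[0]+r*np.cos(a),c[1]+r*np.sin(a),z)))-[x0,y0])*5 for a in np.arange(4)*np.pi/2], (np.array(proj(d,(*c,z)))-[x0,y0])*5)
E
```

```text
0.104 [array([250.59243243, 516.38281741]), array([379.06341443, 461.21633559]), array([319.96466745, 337.60377774]), array([188.73809926, 395.84925157])] [284.58939893 428.76930718]
0.069 [array([240.95067684, 482.71003484]), array([408.83756539, 409.99775453]), array([331.95619329, 245.04988101]), array([159.33193971, 323.12825694])] [285.26824967 366.97505977]
```

View pics/w12c.png

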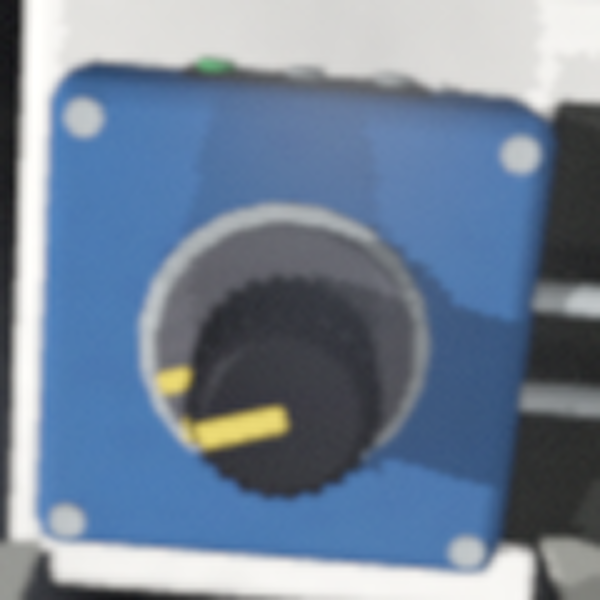

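```bash
python3 - <<'E'
from h import *
d=snap('wrist')
g=d['image']
for n,(a,b),z in [('bolts',(283.8,345),.061),('top',(286,417),.104),('top2',(286,420),.104),('collar',(286,343),.069)]: print(n,at(d,(225+a/5,140+b/5),z))
# ellipse prediction overlay for candidates
x0,y0=225,140
for k,c in enumerate([(.5567,-.1933),(.5595,-.194),(.561,-.195)]):
    im=cv2.resize(g[y0:y0+120,x0:x0+120],None,fx=5,fy=5,interpolation=2)
    for r,z,col in [(.0175,.104,(0,0,255)),(.026,.069,(0,255,0))]:
        P=np.array([(np.array(proj(d,(c[0]+r*np.cos(a),c[1]+r*np.sin(a),z)))-[x0,y0]+.5)*5 for a in np.linspace(0,6.28,60)]).astype(int)
        cv2.polylines(im,[P],True,col,1)
    cv2.imwrite(f'pics/ov{k}.png',im[150:550,100:500])
cv2.imwrite('pics/ov.png',np.hstack([cv2.resize(cv2.imread(f'pics/ov{k}.png'),(266,266)) for k in range(3)]))
E
```

```text
bolts [ 0.55485953 -0.19437027  0.061     ]
top [ 0.55457813 -0.19386853  0.104     ]
top2 [ 0.55509412 -0.19368032  0.104     ]
collar [ 0.55203504 -0.19490563  0.069     ]
```

View pics/ov.png

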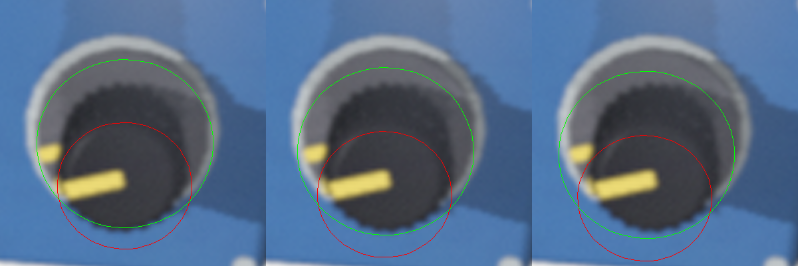

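```bash
python3 - <<'E'
from h import *
d=snap('wrist');g=d['image'];x0,y0=225,140;L=[]
for k,c in enumerate([(.5555,-.194),(.554,-.194),(.5525,-.195)]):
    im=cv2.resize(g[y0:y0+120,x0:x0+120],None,fx=5,fy=5,interpolation=2)
    for r,z,col in [(.0175,.104,(0,0,255)),(.026,.069,(0,255,0))]:
        P=np.array([(np.array(proj(d,(c[0]+r*np.cos(a),c[1]+r*np.sin(a),z)))-[x0,y0]+.5)*5 for a in np.linspace(0,6.28,60)]).astype(int)
        cv2.polylines(im,[P],True,col,1)
    L.append(cv2.resize(im[150:550,100:500],(266,266)))
cv2.imwrite('pics/ovb.png',np.hstack(L))
E
```

```text
(no output)
```

View pics/ovb.png

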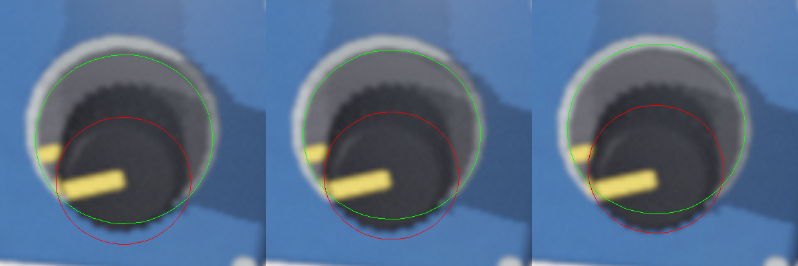

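```bash
python3 -m handwheel '[{"tx":0,"ty":-3,"tz":-15,"wx":0,"wy":0,"wz":0},{"tx":0,"ty":-3,"tz":-30,"wx":0,"wy":0,"wz":0},{"tx":0,"ty":-3,"tz":-45,"wx":0,"wy":0,"wz":0},{"tx":0,"ty":-3,"tz":-60,"wx":0,"wy":0,"wz":0},{"tx":0,"ty":-3,"tz":-75,"wx":0,"wy":0,"wz":0},{"tx":0,"ty":-3,"tz":-90,"wx":0,"wy":0,"wz":0},{"tx":0,"ty":-3,"tz":-99,"wx":0,"wy":0,"wz":0},{"tx":0,"ty":-3,"tz":-99,"wx":0,"wy":0,"wz":0}]'; python3 - <<'E'
from h import *
d=snap('wrist','w13.png');s=monitor.observe();print(s['tool_pos'],s['force'])
E
```

```text
t: 18.4
tool_pos: [0.5533, -0.1949, 0.0727]
ee_rot: [-0.405, -0.579, 0.58, 0.406]
force: [-0.1, -0.4, 0.7]
grip_width: 0.06
[ 0.55378708 -0.19518039  0.07349662] [ 0.62799534 -0.46423392  0.12536667]
```

View pics/w13.png

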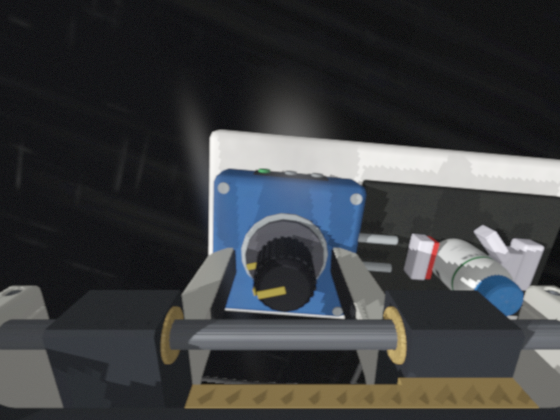

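```bash
python3 - <<'E'
from h import *
d=snap('wrist');g=d['image'];x0,y0=215,200;L=[]
for k,c in enumerate([(.5555,-.195),(.554,-.195),(.5525,-.195)]):
    im=cv2.resize(g[y0:y0+130,x0:x0+130],None,fx=4,fy=4,interpolation=2)
    for r,z,col in [(.0175,.104,(0,0,255)),(.026,.069,(0,255,0))]:
        P=np.array([(np.array(proj(d,(c[0]+r*np.cos(a),c[1]+r*np.sin(a),z)))-[x0,y0]+.5)*4 for a in np.linspace(0,6.28,60)]).astype(int)
        cv2.polylines(im,[P],True,col,1)
    L.append(cv2.resize(im[:480,60:460],None,fx=.65,fy=.65))
cv2.imwrite('pics/ovc.png',np.hstack(L))
E
```

```text
(no output)
```

View pics/ovc.png

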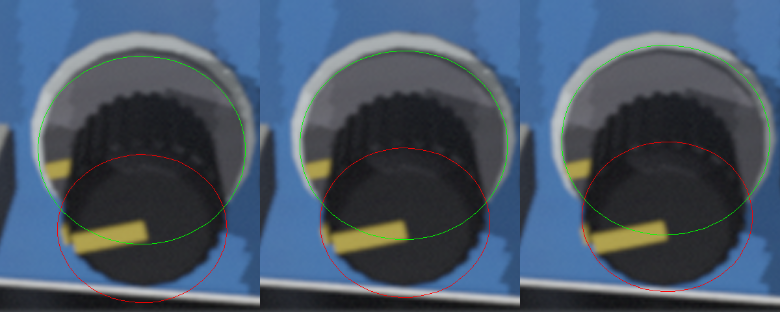

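```bash
python3 -m handwheel '[{"tx":-0.7,"ty":0,"tz":0,"wx":0,"wy":0,"wz":0},{"tx":-0.7,"ty":0,"tz":0,"wx":0,"wy":0,"wz":0},{"tx":-0.7,"ty":0,"tz":0,"wx":0,"wy":0,"wz":0},{"tx":-0.7,"ty":0,"tz":0,"wx":0,"wy":0,"wz":0},{"tx":-0.7,"ty":0,"tz":0,"wx":0,"wy":0,"wz":0},{"tx":-0.7,"ty":0,"tz":0,"wx":0,"wy":0,"wz":0},{"tx":-0.7,"ty":0,"tz":0,"wx":0,"wy":0,"wz":0},{"tx":-0.7,"ty":0,"tz":0,"wx":0,"wy":0,"wz":0}]' 25 20; python3 - <<'E'
from h import *
for i in range(4):
    s=monitor.observe();print(s['tool_pos'],s['force'],s['ft_torque'],s['grip_width']);d=viewer.snapshot('wrist')
E
```

```text
t: 19.5
tool_pos: [0.553, -0.1943, 0.074]
ee_rot: [0.405, 0.58, -0.579, -0.405]
force: [-3.0, 4.0, 4.0]
grip_width: 0.0327
[ 0.55296338 -0.19430698  0.07396422] [-2.97545703  4.0121246   4.0131818 ] [ 0.82189033  0.25162492 -0.02373984] 0.03268554210609203
[ 0.55297993 -0.19430836  0.07399257] [-2.83521288  4.19927706  2.90262017] [8.75046101e-01 3.58116417e-01 3.74092568e-04] 0.03249081061151077
[ 0.55297998 -0.19433176  0.07398336] [-3.11980743  4.47646524  4.68351045] [0.87974053 0.26023946 0.02264821] 0.03225187726767984
[ 0.55296285 -0.19429085  0.07395268] [-3.40947014  4.42381441  3.93806666] [0.82339261 0.28664607 0.00114248] 0.032304328206453424
```

```bash
python3 -m handwheel '[{"tx":-0.4,"ty":0.7,"tz":0,"wx":0,"wy":0,"wz":0},{"tx":-0.4,"ty":0.7,"tz":0,"wx":0,"wy":0,"wz":0},{"tx":-0.4,"ty":0.7,"tz":0,"wx":0,"wy":0,"wz":0},{"tx":-0.4,"ty":0.7,"tz":0,"wx":0,"wy":0,"wz":0},{"tx":-0.4,"ty":0.7,"tz":0,"wx":0,"wy":0,"wz":0},{"tx":-0.4,"ty":0.7,"tz":0,"wx":0,"wy":0,"wz":0},{"tx":-0.4,"ty":0.7,"tz":0,"wx":0,"wy":0,"wz":0},{"tx":-0.4,"ty":0.7,"tz":0,"wx":0,"wy":0,"wz":0}]' 25 45; python3 - <<'E'
from h import *
s=monitor.observe();print(s['tool_pos'],s['force'],s['ft_torque'],s['grip_width']);d=snap('wrist','w14.png')
cv2.imwrite('pics/w14c.png',cv2.resize(d['image'][180:340,180:390],None,fx=3.5,fy=3.5))
E
```

```text
t: 20.7
tool_pos: [0.5529, -0.1943, 0.074]
ee_rot: [0.405, 0.58, -0.579, -0.405]
force: [-1.2, 4.0, 4.3]
grip_width: 0.0324
[ 0.55292271 -0.19427967  0.07395066] [-1.24383378  4.04705124  4.2683552 ] [0.77988989 0.10495216 0.08160042] 0.03238804401730373
```

View pics/w14c.png

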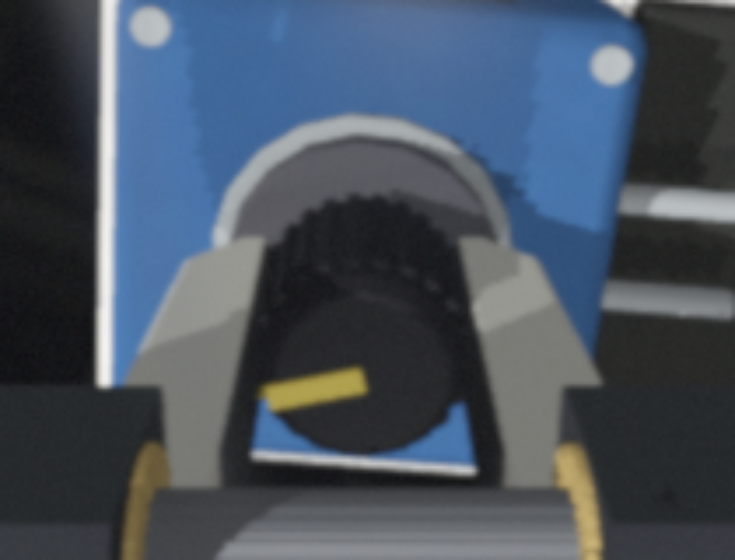

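```bash
python3 -m handwheel '[{"tx":0,"ty":0,"tz":0,"wx":0,"wy":0,"wz":-6},{"tx":0,"ty":0,"tz":0,"wx":0,"wy":0,"wz":-12},{"tx":0,"ty":0,"tz":0,"wx":0,"wy":0,"wz":-18},{"tx":0,"ty":0,"tz":0,"wx":0,"wy":0,"wz":-24},{"tx":0,"ty":0,"tz":0,"wx":0,"wy":0,"wz":-30},{"tx":0,"ty":0,"tz":0,"wx":0,"wy":0,"wz":-36},{"tx":0,"ty":0,"tz":0,"wx":0,"wy":0,"wz":-42},{"tx":0,"ty":0,"tz":0,"wx":0,"wy":0,"wz":-48}]'; python3 - <<'E'
from h import *
s=monitor.observe();print(s['tool_pos'],s['force'],s['ft_torque'],s['grip_width']);d=snap('wrist','w15.png')
s=monitor.observe();print(s['tool_pos'],s['force'],s['ft_torque'],s['joints'][5])
d=snap('scene'); cv2.imwrite('pics/s15.png',cv2.resize(d['image'][130:260,280:420],None,fx=4.5,fy=4.5))
E
```

```text
t: 21.75
tool_pos: [0.553, -0.1938, 0.0739]
ee_rot: [-0.606, -0.364, 0.363, 0.607]
force: [-1.3, 5.6, 6.6]
grip_width: 0.0318
[ 0.55296335 -0.19379995  0.07394121] [-1.32031633  5.56788111  6.59400561] [1.12341054 0.1187454  0.27761634] 0.03179050270170135
[ 0.55299426 -0.19375422  0.07396121] [-1.01427535  6.6761492   6.21737517] [1.05709143 0.04600688 0.15488835] -1.5006590360910577
```

View pics/w15.png

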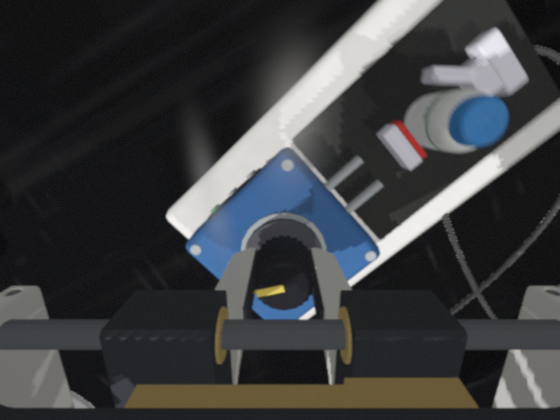

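View pics/s15.png

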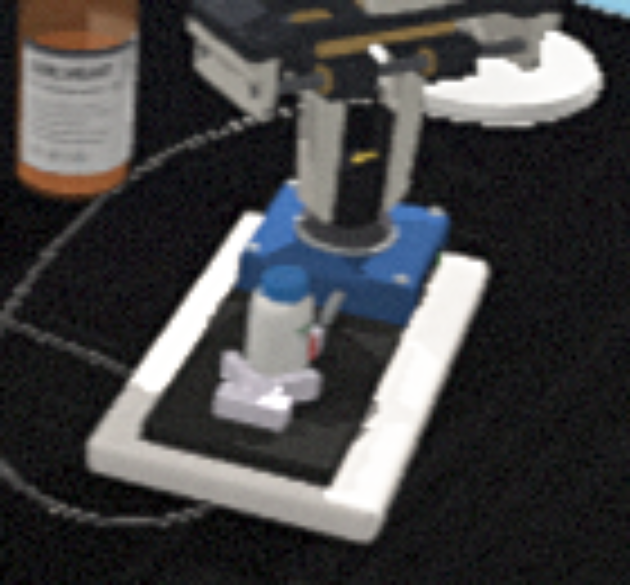

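```bash
python3 - <<'E'
from h import *
d=snap('wrist');cv2.imwrite('pics/w16c.png',cv2.resize(d['image'][20:190,360:560],None,fx=4,fy=4))
m=cv2.bitwise_or(mask(d['image'],(0,110,70),(8,255,255)),mask(d['image'],(172,110,70),(180,255,255)))
c,st,p=blob(m,(330,80,480,220));w=at(d,c,.047);print(c,st,w)
y=np.array([-.264,.9645]);n=np.array([.5208,-.0673]);print('dist to nest',(n-w[:2])@y)
E
```

```text
[409.28762542 136.61538462] [390 119  37  38 299] [ 0.52625899 -0.0872254   0.047     ]
dist to nest 0.02065922275010104
```

View pics/w16c.png

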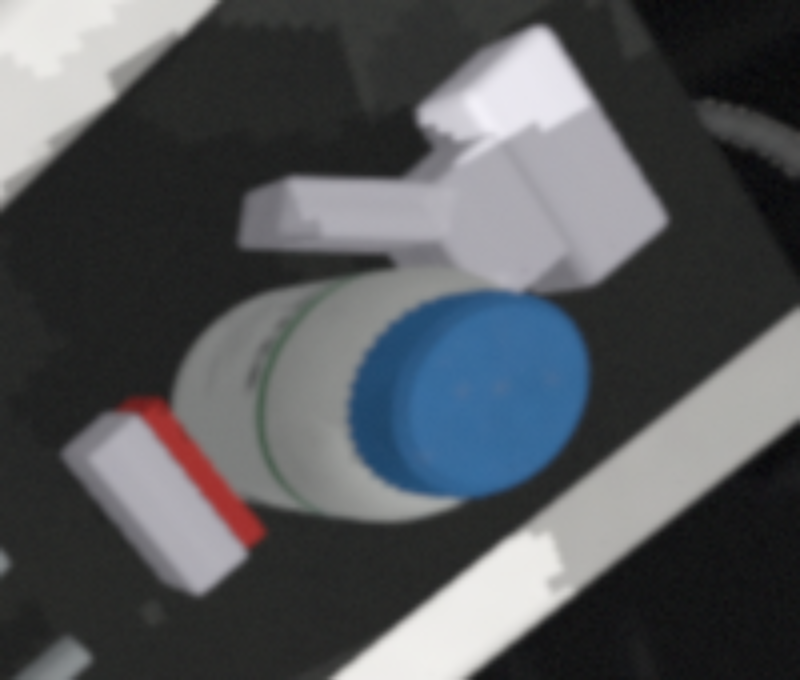

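```bash
python3 -m handwheel '[{"tx":0,"ty":0.5,"tz":0,"wx":0,"wy":0,"wz":-5},{"tx":0,"ty":1,"tz":0,"wx":0,"wy":0,"wz":-10},{"tx":0,"ty":1,"tz":0,"wx":0,"wy":0,"wz":-15},{"tx":0,"ty":1,"tz":0,"wx":0,"wy":0,"wz":-20},{"tx":0,"ty":1,"tz":0,"wx":0,"wy":0,"wz":-25},{"tx":0,"ty":1,"tz":0,"wx":0,"wy":0,"wz":-30},{"tx":0,"ty":1,"tz":0,"wx":0,"wy":0,"wz":-35},{"tx":0,"ty":1,"tz":0,"wx":0,"wy":0,"wz":-40}]'; python3 - <<'E'
from h import *
s=monitor.observe();print(s['tool_pos'],s['force'],s['ft_torque'],s['grip_width']);d=snap('wrist','w17.png')
s=monitor.observe();print(s['tool_pos'],s['force'],s['ft_torque'],s['joints'][5])
m=cv2.bitwise_or(mask(d['image'],(0,110,70),(8,255,255)),mask(d['image'],(172,110,70),(180,255,255)))
c,st,p=blob(m,(330,80,560,420));w=at(d,c,.054);print(c,st,w)
y=np.array([-.264,.9645]);n=np.array([.5208,-.0673]);print('dist to nest',(n-w[:2])@y)
E
```

```text
t: 22.9
tool_pos: [0.5533, -0.1934, 0.074]
ee_rot: [0.694, 0.135, -0.134, -0.694]
force: [0.8, 4.2, 4.0]
grip_width: 0.0323
[ 0.55329614 -0.1933979   0.07399008] [0.80311737 4.17877271 4.04724831] [ 0.56796798 -0.19224439  0.31513983] 0.03229174523047754
[ 0.55329839 -0.19338814  0.07396621] [0.48099044 3.9554551  4.54696672] [ 0.63819162 -0.180385    0.14856056] -0.8028271357726492Traceback (most recent call last):
  File "<stdin>", line 5, in <module>
  File "h.py", line 22, in blob
    n,l,st,c=cv2.connectedComponentsWithStats(q); i=1+np.argmax(st[1:,4]); pts=np.argwhere(l==i)[:,::-1]
                                                      ~~~~~~~~~^^^^^^^^^^
    return _wrapfunc(a, 'argmax', axis=axis, out=out, **kwds)
    return bound(*args, **kwds)
ValueError: attempt to get argmax of an empty sequence
```

View pics/w17.png

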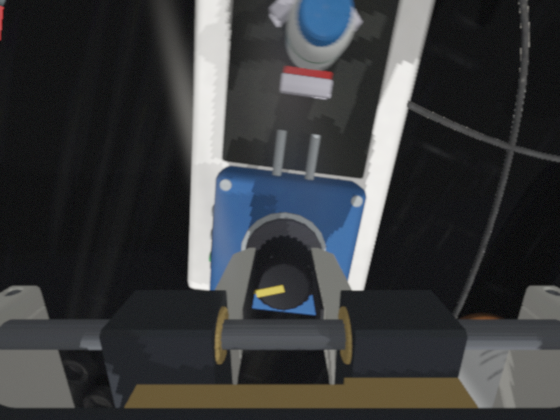

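```bash
python3 - <<'E'
from h import *
d=snap('wrist')
y=np.array([-.264,.9645]);n=np.array([.5208,-.0673])
cv2.imwrite('pics/w18c.png',cv2.resize(d['image'][0:180,200:400],None,fx=3.3,fy=3.3))
for p in [(308,70),(308,73)]:
    w=at(d,p,.054);print(w,'dist',(n-w[:2])@y)
c,st,p=blob(mask(d['image'],(95,150,60),(125,255,255)),(270,0,380,60)); print('cap',c,st,at(d,c,.096))
E
```

```text
[ 0.5260246  -0.08393418  0.054     ] dist 0.017422965411681958
[ 0.52665295 -0.08539995  0.054     ] dist 0.01900258168767737
cap [320.07771739  18.95978261] [ 295    0   53   45 1840] [ 0.52220907 -0.07077468  0.096     ]
```

View pics/w18c.png

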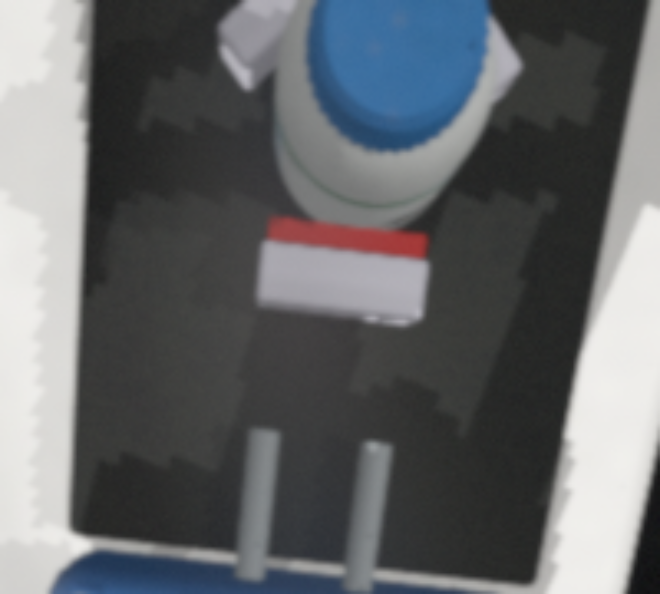

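```bash
python3 -m handwheel '[{"tx":0,"ty":0.5,"tz":0,"wx":0,"wy":0,"wz":-2.5},{"tx":0,"ty":0.5,"tz":0,"wx":0,"wy":0,"wz":-5},{"tx":0,"ty":0.5,"tz":0,"wx":0,"wy":0,"wz":-7.5},{"tx":0,"ty":0.5,"tz":0,"wx":0,"wy":0,"wz":-10},{"tx":0,"ty":0.5,"tz":0,"wx":0,"wy":0,"wz":-12.5},{"tx":0,"ty":0.5,"tz":0,"wx":0,"wy":0,"wz":-15},{"tx":0,"ty":0.5,"tz":0,"wx":0,"wy":0,"wz":-17.5},{"tx":0,"ty":0.5,"tz":0,"wx":0,"wy":0,"wz":-20}]'; cat > look.py <<'E'
from h import *
import sys
s=monitor.observe();print(s['t'],s['tool_pos'],s['force'],s['ft_torque'],s['grip_width'],s['joints'][5]);d=snap('wrist','w%s.png'%sys.argv[1])
d2=snap('scene');s=monitor.observe();print(s['ft_torque'])
a=cv2.resize(d['image'],(480,360));b=cv2.resize(d2['image'][150:240,300:390],(320,320),interpolation=2)
im=np.zeros((360,800,3),np.uint8);im[:,:480]=a;im[:320,480:]=b;cv2.imwrite('pics/c%s.png'%sys.argv[1],im)
E
python3 look.py 19
```

```text
t: 24.0
tool_pos: [0.5535, -0.1933, 0.074]
ee_rot: [0.707, 0.014, -0.013, -0.707]
force: [2.2, 2.3, 1.4]
grip_width: 0.032
24.0 [ 0.553508   -0.19330004  0.0739809 ] [2.15958104 2.3386235  1.38297919] [ 0.33595503 -0.47625456  0.26269554] 0.032033013139631326 -0.4610120140964831
[ 0.35195742 -0.65801566  0.12704287]
```

View pics/c19.png

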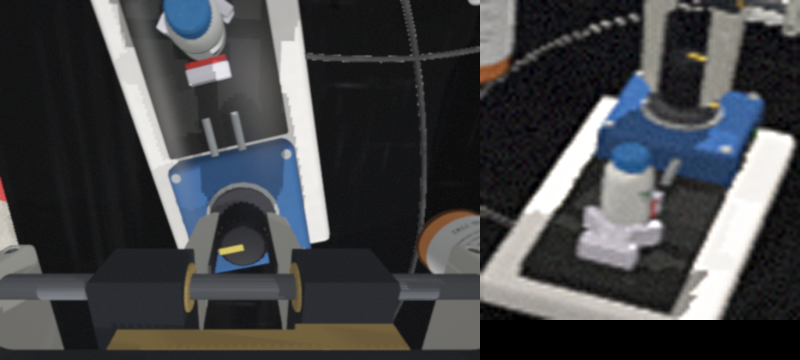

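```bash
cat > jaw.py <<'E'
from h import *
d=snap('wrist')
m=cv2.bitwise_or(mask(d['image'],(0,110,70),(8,255,255)),mask(d['image'],(172,110,70),(180,255,255)))
c,st,p=blob(m,(180,0,400,180));w=at(d,c,.054)
y=np.array([-.264,.9645]);n=np.array([.5208,-.0673]);print(c,st,w,'dist',(n-w[:2])@y-.0012)
E
python3 jaw.py
```

```text
[238.35294118  71.69411765] [215  63  48  18 340] [ 0.52409031 -0.08320697  0.054     ] dist 0.015010913324391851
```

```bash
python3 -m handwheel '[{"tx":0,"ty":0,"tz":0,"wx":0,"wy":0,"wz":-1.5},{"tx":0,"ty":0,"tz":0,"wx":0,"wy":0,"wz":-3},{"tx":0,"ty":0,"tz":0,"wx":0,"wy":0,"wz":-4.5},{"tx":0,"ty":0,"tz":0,"wx":0,"wy":0,"wz":-6},{"tx":0,"ty":0,"tz":0,"wx":0,"wy":0,"wz":-7.5},{"tx":0,"ty":0,"tz":0,"wx":0,"wy":0,"wz":-9},{"tx":0,"ty":0,"tz":0,"wx":0,"wy":0,"wz":-10.5},{"tx":0,"ty":0,"tz":0,"wx":0,"wy":0,"wz":-12}]'; python3 look.py 20; python3 jaw.py
```

```text
t: 25.15
tool_pos: [0.5536, -0.1933, 0.074]
ee_rot: [0.705, -0.061, 0.062, -0.704]
force: [5.3, 2.1, 1.4]
grip_width: 0.0322
25.15 [ 0.5536077  -0.19329036  0.07401302] [5.33509725 2.12818233 1.43574375] [ 0.17572806 -1.09732993  0.27944536] 0.03216570389550534 -0.24997785640949566
[ 0.22393783 -1.08767409  0.20421735]
[202.54983923  84.1221865 ] [180  71  46  27 311] [ 0.5258352  -0.08223709  0.054     ] dist 0.014536111396323756
```

View pics/c20.png

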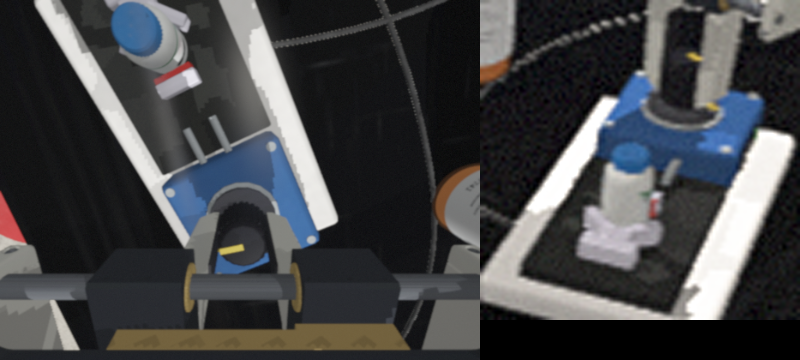

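```bash
cat > jaw.py <<'E'
from h import *
d=snap('wrist')
m=cv2.bitwise_or(mask(d['image'],(0,110,70),(8,255,255)),mask(d['image'],(172,110,70),(180,255,255)))
y=np.array([-.264,.9645]);n=np.array([.5208,-.0673])
try:
    c,st,p=blob(m,(100,30,400,180));w=at(d,c,.054);print(c,st,w,'dist',(n-w[:2])@y-.0012)
except Exception as e: print('nored')
d=snap('scene');g=d['image']
m=mask(g,(18,90,80),(35,255,255)); ax=np.array([.5535,-.194])
q=np.zeros_like(m);q[155:195,330:385]=m[155:195,330:385]
k,l,st,c=cv2.connectedComponentsWithStats(q)
for i in range(1,k):
    for z in(.104,.070):
        w=at(d,c[i],z)[:2]-ax; print(c[i],st[i,4],z,'r',np.hypot(*w),'ang',np.degrees(np.arctan2(w[1],w[0])))
cv2.imwrite('pics/sj.png',cv2.resize(g[155:195,330:385],None,fx=10,fy=10,interpolation=2))
E
python3 jaw.py
```

```text
[202.68932039  84.02912621] [180  71  46  27 309] [ 0.52585276 -0.08221864  0.054     ] dist 0.014522953628753565
[359.71428571 165.42857143] 7 0.104 r 0.0014728329734518758 ang 151.83918470832168
[359.71428571 165.42857143] 7 0.07 r 0.0677283364673158 ang -64.36400118270399
[364.8 179.6] 5 0.104 r 0.07438362909353903 ang 129.4229891878213
[364.8 179.6] 5 0.07 r 0.019948150590215073 ang -179.41338990399083
```

View pics/sj.png

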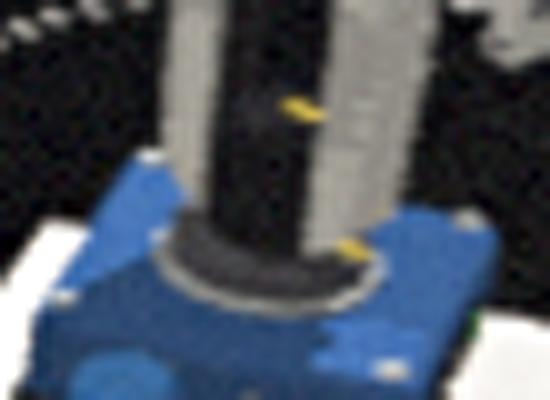

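```bash
python3 - <<'E'
from h import *
d=snap('wrist')
q=R.from_quat([0.4055,0.579,-0.579,-0.4055]).as_matrix();T=np.eye(4);T[:3,:3]=q;T[:3,3]=[.5538,-.1922,.1727]
M=T@np.array(d['mount']);d['P']=M[:3,3];d['Rm']=M[:3,:3];ax=np.array([.5535,-.194])
for a,z in [((173,380),.069),((195,435),.104),((285,418),.104)]:
    w=at(d,(225+a[0]/5,140+a[1]/5),z);v=w[:2]-ax;print(w,np.hypot(*v),np.degrees(np.arctan2(v[1],v[0])))
E
```

```text
[ 0.56611561 -0.21096344  0.069     ] 0.021140296090018332 -53.36203424728683
[ 0.56246847 -0.2053685   0.104     ] 0.014480207537184035 -51.73052282883141
[ 0.55421137 -0.19179936  0.104     ] 0.002312756961835073 72.08618616228937
```

```bash
python3 -m handwheel '[{"tx":-0.3,"ty":0,"tz":0,"wx":0,"wy":0,"wz":-2},{"tx":-0.3,"ty":0,"tz":0,"wx":0,"wy":0,"wz":-4},{"tx":-0.3,"ty":0,"tz":0,"wx":0,"wy":0,"wz":-6},{"tx":-0.3,"ty":0,"tz":0,"wx":0,"wy":0,"wz":-8},{"tx":-0.3,"ty":0,"tz":0,"wx":0,"wy":0,"wz":-10},{"tx":-0.3,"ty":0,"tz":0,"wx":0,"wy":0,"wz":-12},{"tx":-0.3,"ty":0,"tz":0,"wx":0,"wy":0,"wz":-14},{"tx":-0.3,"ty":0,"tz":0,"wx":0,"wy":0,"wz":-16}]'; python3 look.py 21; python3 jaw.py
```

```text
t: 26.45
tool_pos: [0.5537, -0.1934, 0.074]
ee_rot: [0.689, -0.158, 0.16, -0.689]
force: [8.3, 0.9, -0.5]
grip_width: 0.0322
26.45 [ 0.55372261 -0.19337832  0.07403033] [ 8.26243807  0.94268801 -0.5429527 ] [ 0.17200522 -1.5483379  -0.05341279] 0.03215163961230458 0.029807727426829012
[ 0.15746186 -1.52703269 -0.18019598]
[158.04248366 116.63071895] [140  99  40  36 306] [ 0.52426425 -0.08255718  0.054     ] dist 0.014430107887050507
[358.5 165. ] 2 0.104 r 0.0022885156523131515 ang 14.744626575729454
[358.5 165. ] 2 0.07 r 0.06954641125322593 ang -61.609675631994456
[364.8 179.6] 5 0.104 r 0.07438362909353903 ang 129.4229891878213
[364.8 179.6] 5 0.07 r 0.019948150590215073 ang -179.41338990399083
```

View pics/sj.png

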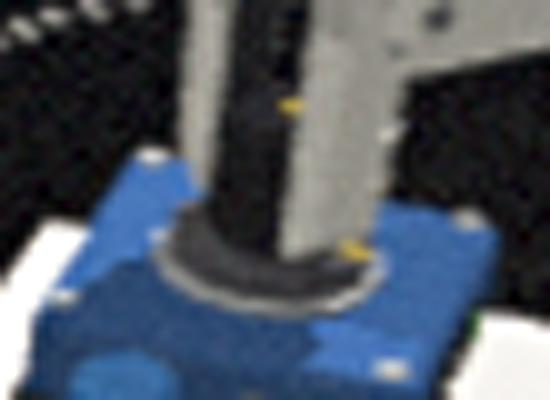

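View pics/w21.png

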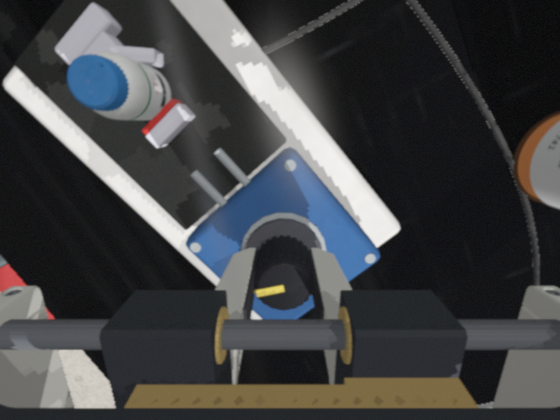

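```bash
python3 -m handwheel '[{"tx":-0.5,"ty":0,"tz":0,"wx":0,"wy":0,"wz":-1},{"tx":-0.5,"ty":0,"tz":0,"wx":0,"wy":0,"wz":-2},{"tx":-0.5,"ty":0,"tz":0,"wx":0,"wy":0,"wz":-3},{"tx":-0.5,"ty":0,"tz":0,"wx":0,"wy":0,"wz":-4},{"tx":-0.5,"ty":0,"tz":0,"wx":0,"wy":0,"wz":-5},{"tx":-0.5,"ty":0,"tz":0,"wx":0,"wy":0,"wz":-6},{"tx":-0.5,"ty":0,"tz":0,"wx":0,"wy":0,"wz":-7},{"tx":-0.5,"ty":0,"tz":0,"wx":0,"wy":0,"wz":-8}]'; python3 look.py 22; python3 jaw.py
```

```text
t: 27.65
tool_pos: [0.5538, -0.1934, 0.0741]
ee_rot: [-0.676, 0.205, -0.208, 0.676]
force: [10.8, 1.0, -2.3]
grip_width: 0.0319
27.65 [ 0.55376581 -0.19340278  0.0740645 ] [10.76860019  1.00068216 -2.28063823] [ 0.0735655  -1.94947272  0.261473  ] 0.03188717663774625 0.16817383078496298
[ 0.14408923 -2.02087375  0.19647957]
[143.00324675 134.84415584] [127 116  36  40 308] [ 0.52513907 -0.08244933  0.054     ] dist 0.014557047653956358
[364.8 179.6] 5 0.104 r 0.07438362909353903 ang 129.4229891878213
[364.8 179.6] 5 0.07 r 0.019948150590215073 ang -179.41338990399083
```

View pics/sj.png

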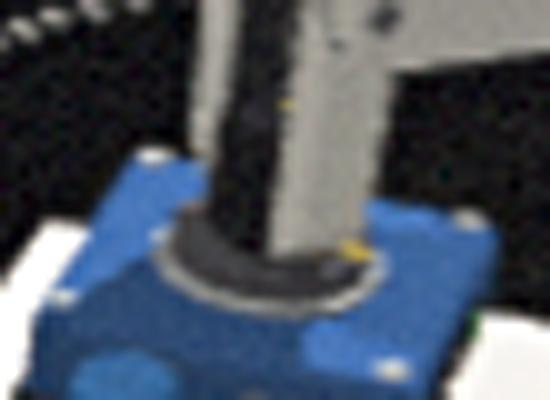

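```bash
python3 -m handwheel '[{"tx":0,"ty":0,"tz":0,"wx":0,"wy":0,"wz":0},{"tx":0,"ty":0,"tz":0,"wx":0,"wy":0,"wz":0},{"tx":0,"ty":0,"tz":0,"wx":0,"wy":0,"wz":0},{"tx":0,"ty":0,"tz":0,"wx":0,"wy":0,"wz":0},{"tx":0,"ty":0,"tz":0,"wx":0,"wy":0,"wz":0},{"tx":0,"ty":0,"tz":0,"wx":0,"wy":0,"wz":0},{"tx":0,"ty":0,"tz":0,"wx":0,"wy":0,"wz":0},{"tx":0,"ty":0,"tz":0,"wx":0,"wy":0,"wz":0}]' 60; python3 -m handwheel '[{"tx":0,"ty":0,"tz":10,"wx":0,"wy":0,"wz":0},{"tx":0,"ty":0,"tz":25,"wx":0,"wy":0,"wz":0},{"tx":0,"ty":0,"tz":45,"wx":0,"wy":0,"wz":0},{"tx":0,"ty":0,"tz":65,"wx":0,"wy":0,"wz":0},{"tx":0,"ty":0,"tz":85,"wx":0,"wy":0,"wz":0},{"tx":0,"ty":0,"tz":99,"wx":0,"wy":0,"wz":0},{"tx":0,"ty":0,"tz":99,"wx":0,"wy":0,"wz":0},{"tx":0,"ty":0,"tz":99,"wx":0,"wy":0,"wz":0}]'; python3 look.py 23; python3 jaw.py; python3 - <<'E'
import cv2
a=cv2.imread('pics/w23.png');cv2.imwrite('pics/w23c.png',cv2.resize(a[140:260,200:340],None,fx=5,fy=5,interpolation=2))
E
```

```text
t: 28.85
tool_pos: [0.552, -0.193, 0.0737]
ee_rot: [0.676, -0.206, 0.206, -0.676]
force: [0.2, 0.3, 0.5]
grip_width: 0.0599
t: 29.85
tool_pos: [0.5515, -0.1928, 0.1719]
ee_rot: [-0.676, 0.207, -0.206, 0.676]
force: [0.1, 0.0, 0.5]
grip_width: 0.0602
29.85 [ 0.55152498 -0.19283583  0.17185852] [0.11027679 0.03732742 0.5468188 ] [ 0.00301455 -0.04851788 -0.08262523] 0.060206817893536706 0.16785851678084743
[-0.02038391 -0.10406448 -0.01562344]
[199.03030303 121.87878788] [195 118  10  11  33] [ 0.5335613  -0.08024659  0.054     ] dist 0.014655969562286097
[361.45 171.2 ] 40 0.104 r 0.03218527933912504 ang 128.54313912009127
[361.45 171.2 ] 40 0.07 r 0.03601175641252855 ang -75.20772841826424
[364.8 179.6] 5 0.104 r 0.07438362909353903 ang 129.4229891878213
[364.8 179.6] 5 0.07 r 0.019948150590215073 ang -179.41338990399083
```

View pics/w23c.png

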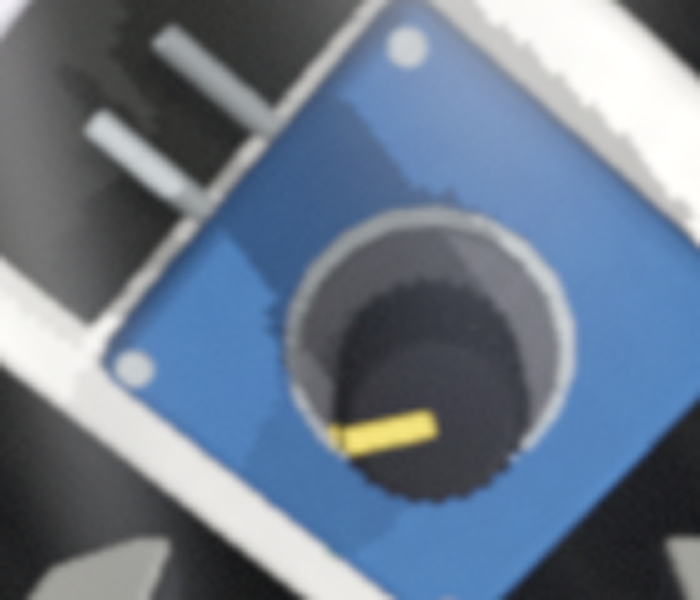

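View pics/c23.png

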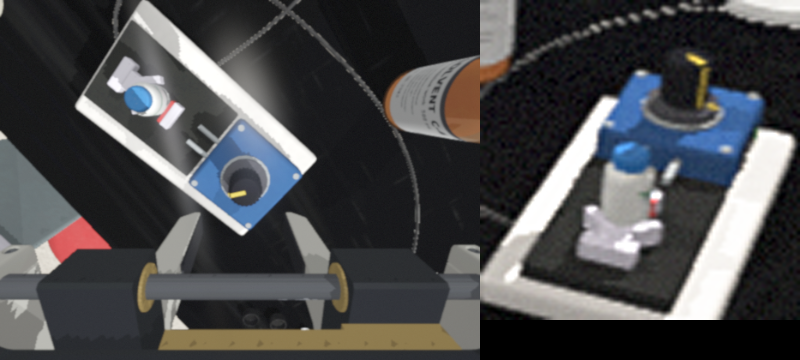

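```bash
python3 -m handwheel '[{"tx":0,"ty":0,"tz":5,"wx":0,"wy":0,"wz":10},{"tx":0,"ty":0,"tz":10,"wx":0,"wy":0,"wz":20},{"tx":0,"ty":0,"tz":15,"wx":0,"wy":0,"wz":30},{"tx":0,"ty":0,"tz":20,"wx":0,"wy":0,"wz":40},{"tx":0,"ty":0,"tz":20,"wx":0,"wy":0,"wz":50},{"tx":0,"ty":0,"tz":20,"wx":0,"wy":0,"wz":60},{"tx":0,"ty":0,"tz":20,"wx":0,"wy":0,"wz":70},{"tx":0,"ty":0,"tz":20,"wx":0,"wy":0,"wz":80}]';python3 -m handwheel '[{"tx":0,"ty":0,"tz":0,"wx":0,"wy":0,"wz":10},{"tx":0,"ty":0,"tz":0,"wx":0,"wy":0,"wz":20},{"tx":0,"ty":0,"tz":0,"wx":0,"wy":0,"wz":30},{"tx":0,"ty":0,"tz":0,"wx":0,"wy":0,"wz":40},{"tx":0,"ty":0,"tz":0,"wx":0,"wy":0,"wz":50},{"tx":0,"ty":0,"tz":0,"wx":0,"wy":0,"wz":55},{"tx":0,"ty":0,"tz":0,"wx":0,"wy":0,"wz":55},{"tx":0,"ty":0,"tz":0,"wx":0,"wy":0,"wz":55}]'; python3 look.py 24; python3 - <<'E'
import cv2
a=cv2.imread('pics/w24.png');cv2.imwrite('pics/w24c.png',cv2.resize(a[140:260,220:480],None,fx=3,fy=3,interpolation=2));cv2.imwrite('pics/w24d.png',cv2.resize(a[150:250,230:330],None,fx=6,fy=6,interpolation=2))
E
```

```text
t: 31.05
tool_pos: [0.5517, -0.1929, 0.192]
ee_rot: [-0.65, -0.278, 0.279, 0.65]
force: [0.3, -0.1, -0.8]
grip_width: 0.06
t: 32.05
tool_pos: [0.5518, -0.1929, 0.1923]
ee_rot: [-0.45, -0.545, 0.546, 0.45]
force: [0.3, 0.0, 0.1]
grip_width: 0.0597
32.05 [ 0.55180052 -0.19294784  0.19232843] [0.33130289 0.04566137 0.07428117] [ 0.08989086 -0.10411702  0.0039098 ] 0.05969898105670605 -2.1862358936601343
[ 0.06518239 -0.13428852  0.02637991]
```

View pics/w24c.png

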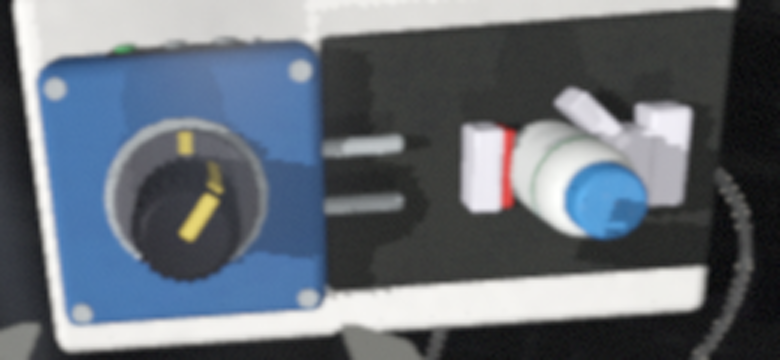

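View pics/w24d.png

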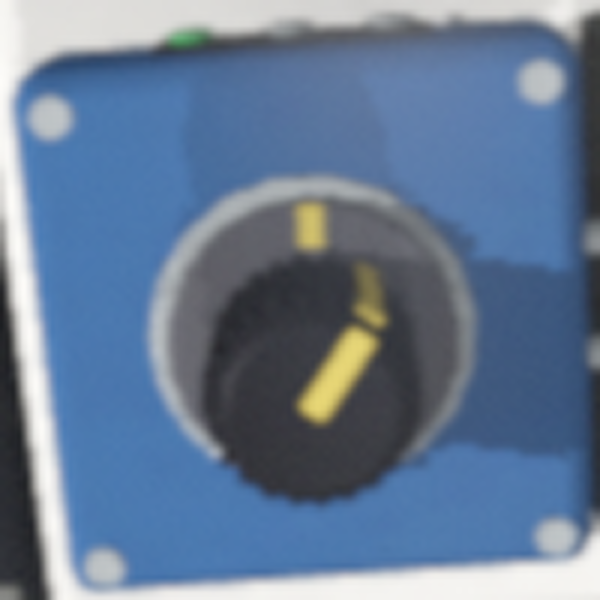

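```bash
python3 - <<'E'
from h import *
d=snap('wrist')
f=lambda p,z: at(d,(230+p[0]/6,150+p[1]/6),z)[:2]
v=f((370,335),.104)-f((313,412),.104); am=np.degrees(np.arctan2(v[1],v[0]))
w=f((311,225),.069); c=f((313,412),.104)
print('mark',am)
for ax in ([.5535,-.194],[.552,-.194],[.5535,-.1925]):
    t=w-np.array(ax); at_=np.degrees(np.arctan2(t[1],t[0])); print('tick',at_,'slip rad',np.radians((at_-am)%360))
c,st,p=blob(mask(d['image'],(95,150,60),(125,255,255)),(390,150,460,240)); print('cap',at(d,c,.094))
for n,z in[('pot_center',.069),('nest',.04),('stand',0)]:
    for r in viewer.place_of(n,'wrist')[:2]:print(n,r['conf'],at(d,r['pixel'],z))
d=snap('scene','s25.png')
c,st,p=blob(mask(d['image'],(5,120,60),(25,255,255)),(180,250,240,330));e=cv2.fitEllipse(cv2.convexHull(p));print(e,)
i=cv2.imread('pics/scene0.png');c,st,p=blob(mask(i,(5,120,60),(25,255,255)),(180,250,240,330));print(cv2.fitEllipse(cv2.convexHull(p)))
E
```

```text
mark 155.96070297884702
tick -166.58711462977627 slip rad 0.6536638947869671
tick -165.53312122601275 slip rad 0.6720595499769424
tick -162.55898252033327 slip rad 0.723968062802052
cap [ 0.52106577 -0.06553853  0.094     ]
pot_center 0.68 [ 0.51683165 -0.06482188  0.069     ]
nest 0.66 [ 0.51839006 -0.06506894  0.04      ]
((204.92152404785156, 300.6478576660156), (40.00973129272461, 44.55918884277344), 0.6811388731002808)
((205.04319763183594, 301.0016784667969), (41.094329833984375, 42.98925018310547), 3.4003891944885254)
```

View pics/s25.png

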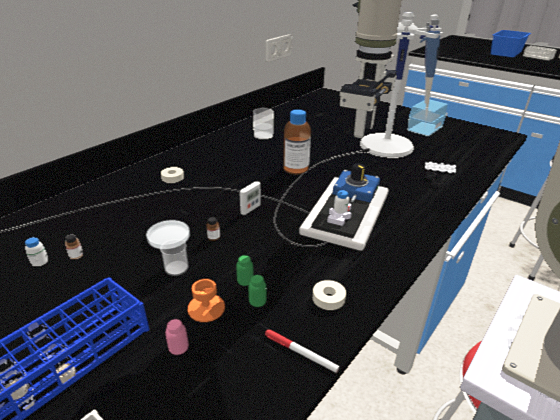

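```bash
python3 -c "
from bench import robot,monitor
print(robot.finish_job());print(monitor.observe()['t'])"
```

```text
the job is handed in; nothing more can be done
None
the job is handed in; nothing more can be done
```

I lifted the white pot with the blue cap straight up out of the orange stand, set it between the jaws, let go, and clamped it with the knob. I handed the job in at about 32 s, with no verdict reported.

**Clamping:** I turned the knob clockwise about 144° in all. The wrist torque then fell to about -0.1 N m and rose again, while the collar's tick stood still. I took that as the first click, stopped there, opened the fingers and backed off.

**Last checks, from the pictures:**
- **Slip:** the knob's mark runs about 0.6 to 0.7 rad ahead of the tick, by eye or by calculation. That is slightly more than the 0.52 rad of one click and inside the 0.3 to 1.3 rad allowed.
- **Pot:** it stands upright against the V with the red jaw touching it. The cap's centre is about 2 to 3 mm from my two estimates of the nest point.
- **Stand and bystanders:** the stand is upright and moved less than half a pixel in the scene picture. The bystanders look unmoved there.
- **Robot:** it was clear of everything, with a force reading near zero.

**Disagreements and gaps:**
- Camera estimates of the knob axis and the nest point disagreed by 2 to 3 mm or more.
- The jaw's distance to the nest read about 14.5 mm, where 16 mm is expected. That fits an offset of this size.
- The grip on the knob read 32 mm, not 35 mm.
- I could not measure the jaw's clamping force directly.

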